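# Fetch the poaching cups from behind the bottle and the mill

### The arm

A 6-joint arm with a two-finger parallel gripper is mounted at the origin on a cart in front of the work surface, level with it; the furniture and walls round the work are solid. World frame = base frame: x ahead of the robot, y to its left, z up, the work surface at z = 0. Lengths are in m, angles in rad, forces in N, time in s.
With the tool pointing down it reaches from about 0.325 to 0.9 m from the base axis. Payload 6.1 kg.
Tool frame: the origin (TCP) lies between the finger pads; the fingertips stand 25 mm ahead of it and the grasp point (between the pads) lies 6 mm ahead of it (ctrl.tips_ahead is the z of the fingertips in the tool frame, in m); z points along the fingers, y is the direction in which the jaws open and shut (so a half turn about z gives the same grasp; the last joint's range is limited). The gripper opens to 85 mm and grips with 20 to 120 N. Pads are 22 mm wide; open, the fingers measure 114 mm over their backs; the gripper's body (76 mm by 85 mm) begins 54 mm behind the grasp point. The pads swing forward as they close: fully open they stand 13 mm farther back than shut.
Start: joints at [-1.323, 0.22, 1.526, -0, 1.395, -0.126], TCP at [0.228, -0.582, 0.256] pointing down, gripper open.
Joint ranges: [-2.98, 2.98], [-0.91, 2.08], [0.09, 2.57], [-1.24, 4.39], [0.2, 2.65], [-2.68, 2.68]. Speed limits (rad/s): [2.57, 2.57, 3.01, 3.14, 3.14, 3.14].

### API

Orientations are given as a unit quaternion [w, x, y, z].
In Python, from station import ctrl, viewer gives the robot as it stands.
- The arm moves only by the tool arm_command, never from a script. Its argument "deltas" is one flat list of numbers, 7 for each row, row after row: the turn, a rotation vector about the world's x, y, z in rad, then the shift along the world's x, y, z in m, then the gripper's target within -1 to 1 (fully open at 1, half-way at 0, shut at -1). A call has 1 to 20 rows; each row shifts and turns the commanded pose from where the row before left it; what a row does not reach is not made up. A row lasts 1/12 s, in which the tool goes at most 41.7 mm and 7.16 degrees, less where a joint would pass 70% of its speed; a pose out of reach is approached as far as the arm can. A call is refused whole if a number of a shift passes 0.0417 or a number of a turn 0.125, either way. A call with a gripper value outside its range is refused whole. The fingers move at their own pace and stop on an object; the grip force is fixed at half the most. Time passes only in rows, so rows that do not move let the fingers close. It gives the time, the measured TCP pose, the force and the opening at its end, in the units of the state.
- ctrl.get_state(): the state, without advancing time (a new reading comes with each control period).
- viewer.grab_frame(name): name is "scene" or "top"; returns the picture (480x640x3 uint8, red, green, blue); there is no depth.
- viewer.get_calibration(name): a dict with "mtx" (3x3 intrinsics, pixels), "distortion" ([k1, k2, p1, p2, k3] as OpenCV has them; the pictures are not rectified), "pose" (4x4, takes a point from camera to world coordinates). Camera axes: x right, y up, looking along -z (the intrinsics and any distortion apply to the point x, -y, -z); pixel columns grow to the right and rows downward; lengths in m; the calibration is good to about 2 mm. A picture is of the moment at which its call begins. get_calibration takes no time and is no camera call.
- ctrl.sign_off(): hands the job in, once; it reports no verdict.
The state is a dict: "clock": time; "joint_pos": joint angles; "joint_velocities": joint speeds; "joint_efforts": joint torques, N m; "eef_pos": TCP position; "ee_rot": TCP orientation; "contact_force": force on the tool from outside, world axes, zero at the start; "torque": the same for the moment, N m; "gripper_width": finger opening in m.
Only numpy, scipy, OpenCV 4.12 (cv2) and the standard library are available. Lean on these libraries where they do the work, as an engineer would, in place of code of your own. Each camera call takes 0.05 s, during which the arm holds its last target. There are 200 camera calls.

### The job

Two loose egg-poaching cups stand at the back of the wooden tray, behind the oil bottle and the pepper mill. First stand the bottle and the mill out of the way, both upright on the cork mat; then fetch the two cups and seat each fully, flange flat on the plate, in one of the two empty holes of the poacher plate (either cup in either hole); then stand the bottle and the mill back in the tray, each in the compartment it came from. Never tip the bottle or the mill over, and do not disturb the cup that is already seated or the kitchen timer.

Things in the scene. Friction and masses are not known exactly. Their poses are not given: they have to be found in the camera images.
- bottle_mid (a point): oil bottle: green glass, square body 58 x 58 mm with its sides along x and y, dark cap, 224 mm tall, 0.36 to 0.73 kg; stands upright in a front compartment of the tray. This point is on its axis, 112 mm above its underside. Grip the round cap from above: 30 mm across, 198 to 224 mm above the underside. z up.
- mill_mid (a point): pepper mill: black and glassy, round, 51 mm across, 124 mm tall, 0.23 kg; stands upright in the other front compartment of the tray. This point is on its axis, 62 mm above its underside. z up.
- cup_1_mid (a point): loose poaching cup in a back compartment of the tray, tab to the front: dark steel bowl (hollow, 62 mm wide under the flange, 36 mm at the foot), flat flange 76 mm wide, 24 to 27 mm above the underside. Red upright tab at its -x side, 36 mm from the axis: 8 mm thick along x (pinch so), 22 mm wide along y, 27 to 50 mm above the underside. Point: on the axis, 25 mm above the underside; z up. 70 g.
- cup_2_mid (a point): the other loose poaching cup, in the other back compartment, the same as cup_1 in every size, axis and point.
- cup_3_mid (a point): a third poaching cup, the same as cup_1, loose but already seated in the third hole of the plate, tab outwards; leave it there.
- hole_a (a point): empty hole, 68 mm wide, in a fixed aluminium plate (207 mm wide, 3 mm thick, top 46 mm above the hob) lying in a shallow steel pan (223 mm wide, rim 7 mm above the plate, two loop handles). Three holes, 55 mm from the plate's centre, 95 mm apart. Point: the hole's centre level with the plate's top. Seated cup: flange on the plate, axes in line, cup_mid 1 mm above this point; any yaw.
- hole_b (a point): the other empty hole of the same plate, same size and point.
- mat_top (a point): cork mat fixed on the hob in front of the tray, 100 mm along its x (away from the robot) and 230 mm along its y, 5 mm thick. This point is the centre of its top. Room for the bottle and the mill side by side.
- tray: low fixed wooden tray, 165 mm along x, 175 mm along y; origin at its underside's centre, x away from the robot. Floor 6 mm, walls 18 mm, dividers 15 mm above the hob. Four compartments 80 mm wide, centred at y = +42.5 and -42.5 mm: front two 70 mm deep at x = -42.5 mm, back two 80 mm deep at x = +37.5 mm.
- timer_mid (a point): white round wind-up kitchen timer, 68 mm across, 58 mm tall, standing loose in front of the pan; this point is at mid-height. Leave it alone.

How it is judged:
By the outcome, as a careful person would: the job done as asked, in the order asked, and still so for the second after the job is handed in, with the robot touching nothing.
It also fails if it takes over 138 s, if anything falls off the work surface, if the arm or the gripper's body presses on something with over 40 N, if the wrist force passes 120 N, or if a joint passes its speed limit or range.

## Working session

There is one attempt and no reset: what is moved stays moved. The work goes in short steps, Python scripts to look and compute and a tool call to move; the robot and the scene stay as the last step left them, time stands still between calls to the robot, and variables do not carry over. Pictures are saved under pics/ and viewed, about 12 in all and at most 16, crops included, and the job is handed in when it is done.

Besides the shell and the picture viewer there is one more tool, called after ">>>" as name(argument=value, ...), one argument or row to a line, values as JSON. arm_command: Moves the arm, as the interface text tells. Its arguments: {"type":"object","properties":{"deltas":{"type":"array","items":{"type":"number"}}},"required":["deltas"]}

```bash
mkdir -p pics; ls; python3 - <<'E'
from station import ctrl, viewer
import cv2
for n in("scene","top"):
    cv2.imwrite(f"pics/{n}0.png",viewer.grab_frame(n)[:,:,::-1])
    c=viewer.get_calibration(n);print(n,c)
print(ctrl.get_state(),ctrl.tips_ahead)
E
```

```text
pics
scene {'mtx': array([[539.41113278,   0.        , 323.02866258],
       [  0.        , 539.41113278, 230.63616768],
       [  0.        ,   0.        ,   1.        ]]), 'distortion': array([-0.05968378,  0.        ,  0.        ,  0.        ,  0.        ]), 'pose': array([[-0.59397705,  0.32126266, -0.73755106, -0.20114576],
       [-0.80411148, -0.20926883,  0.55642725,  0.57531996],
       [ 0.02441284,  0.92357829,  0.38263187,  0.48146277],
       [ 0.        ,  0.        ,  0.        ,  1.        ]])}
top {'mtx': array([[614.14694556,   0.        , 322.61239225],
       [  0.        , 614.14694556, 239.15911218],
       [  0.        ,   0.        ,   1.        ]]), 'distortion': array([-0.19079843,  0.        ,  0.        ,  0.        ,  0.        ]), 'pose': array([[-0.02562467,  0.98342921, -0.17947249,  0.31692488],
       [-0.99953336, -0.02819078, -0.01176182, -0.00388827],
       [-0.01662638,  0.17908735,  0.98369268,  1.26442011],
       [ 0.        ,  0.        ,  0.        ,  1.        ]])}
{'clock': 0.1, 'joint_pos': array([-1.32309775e+00,  2.21148377e-01,  1.52753768e+00, -2.24953375e-05,
        1.39471425e+00, -1.26079654e-01]), 'joint_velocities': array([-0.00014912, -0.00164063, -0.00190381, -0.00021978, -0.00025527,
       -0.00022293]), 'joint_efforts': array([ 2.36331187e-03, -4.98242497e+01, -3.90546584e+01, -1.15852813e-04,
        5.56968822e-03, -1.92207530e-06]), 'eef_pos': array([ 0.228082  , -0.58133383,  0.25528623]), 'ee_rot': array([-9.01485384e-04,  9.82586231e-01,  1.85804954e-01, -6.59789797e-05]), 'contact_force': array([-0.14287233, -0.83273064, -0.38360462]), 'torque': array([-0.02415183,  0.02353   ,  0.02759372]), 'gripper_width': 0.08577075621917904} 0.025
```

View pics/scene0.png

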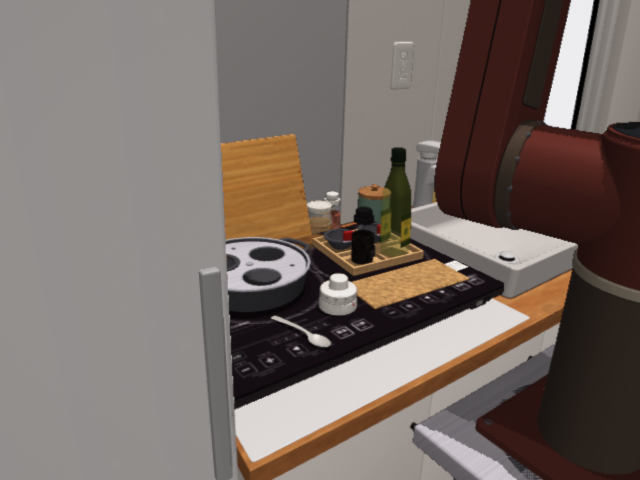

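View pics/top0.png

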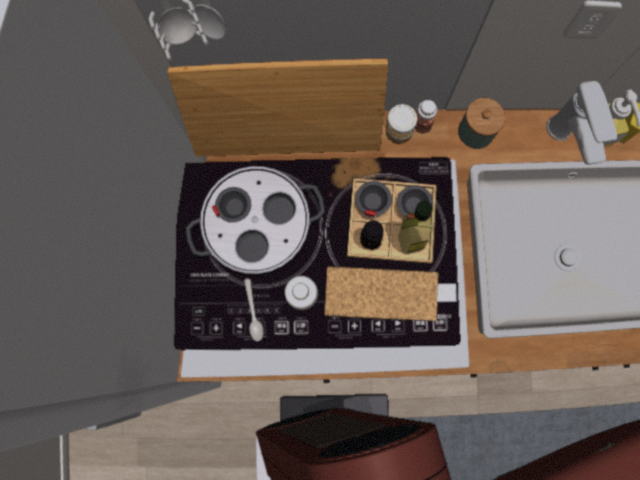

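```bash
cat > h.py <<'E'
from station import ctrl, viewer
import cv2, numpy as np
def ray(n,uv,z):
    c=viewer.get_calibration(n)
    p=cv2.undistortPoints(np.array([[uv]],float),c["mtx"],c["distortion"])[0,0]
    R=c["pose"][:3,:3];o=c["pose"][:3,3];d=R@np.array([p[0],-p[1],-1])
    return o+d*(z-o[2])/d[2]
def proj(n,P):
    c=viewer.get_calibration(n);R=c["pose"][:3,:3];q=(np.atleast_2d(P)-c["pose"][:3,3])@R*[1,-1,-1]
    return cv2.projectPoints(q.astype(float),np.zeros(3),np.zeros(3),c["mtx"],c["distortion"])[0][:,0]
def crop(n,box,k,name,im=None):
    if im is None: im=viewer.grab_frame(n)[:,:,::-1]
    x0,y0,x1,y1=box
    im=cv2.resize(im[y0:y1,x0:x1],None,fx=k,fy=k,interpolation=cv2.INTER_CUBIC)
    for u in range((x0//20+1)*20,x1,20): cv2.putText(im,str(u),(int((u-x0)*k),8),0,.3,(0,255,255));cv2.line(im,(int((u-x0)*k),10),(int((u-x0)*k),16),(0,255,255))
    for v in range((y0//20+1)*20,y1,20): cv2.putText(im,str(v),(0,int((v-y0)*k)),0,.3,(0,255,255));cv2.line(im,(20,int((v-y0)*k)),(26,int((v-y0)*k)),(0,255,255))
    cv2.imwrite(f"pics/{name}.png",im)
E
python3 - <<'E'
from h import *
crop("top",(310,165,450,335),3.5,"t1",cv2.imread("pics/top0.png"))
crop("top",(180,155,340,320),3.6,"t2",cv2.imread("pics/top0.png"))
E
```

```text
(no output)
```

View pics/t1.png

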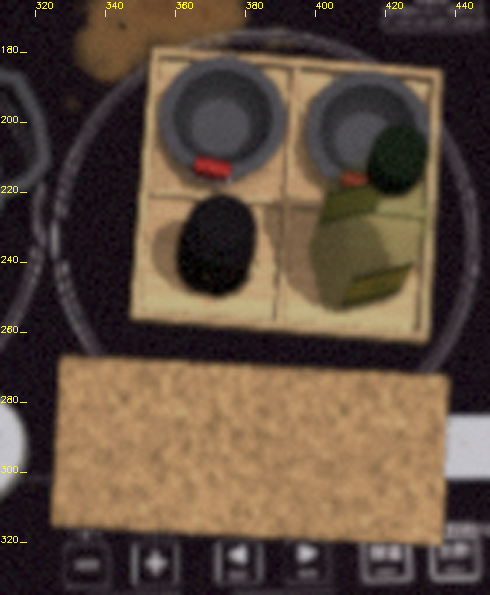

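View pics/t2.png

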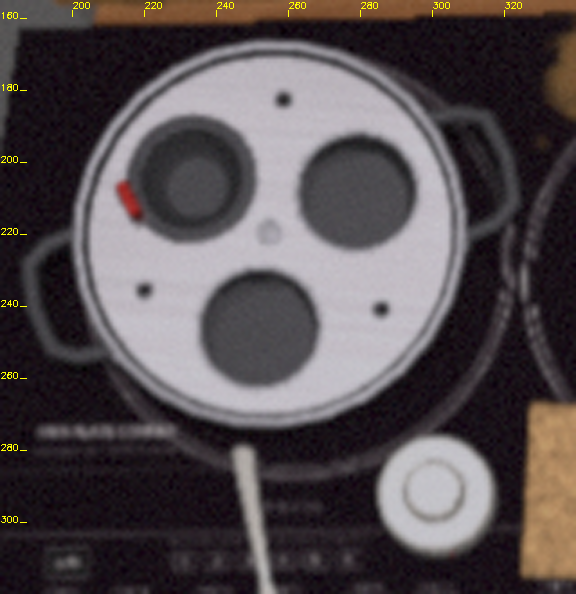

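```bash
python3 - <<'E'
from h import *
crop("scene",(300,140,430,290),4,"s1",cv2.imread("pics/scene0.png"))
T=lambda x,y:(310+x/3.5,165+y/3.5)
U=lambda x,y:(180+x/3.6,155+y/3.6)
def g(pts,z): 
    r=np.array([ray("top",p,z) for p in pts])[:,:2]; return r
def rep(n,r): 
    print(n,r.round(4).tolist(),r.mean(0).round(4))
tr=g([T(152,47),T(442,70),T(430,342),T(130,320)],.018);rep("tray",tr)
e=tr[0]+tr[1]-tr[2]-tr[3];print("yaw",np.degrees(np.arctan2(e[1],e[0])))
m=g([T(60,355),T(448,377),T(440,544),T(50,525)],.005);rep("mat",m)
e=m[0]+m[1]-m[2]-m[3];print("yaw",np.degrees(np.arctan2(e[1],e[0])))
for n,p,z in [("c1",T(223,119),.032),("c2",T(367,132),.032),("tab1",T(213,165),.056),("tab2",T(353,179),.056),("hB",U(358,191),.046),("hA",U(260,328),.046),("c3",U(192,179),.049),("tab3",U(128,195),.070),("plate c",U(270,232),.046),("cap",T(399,150),.230),("timer",U(436,494),.04)]:
    rep(n,g([p],z))
E
```

```text
tray [[0.6723, -0.0571], [0.6534, -0.2315], [0.4886, -0.2143], [0.5069, -0.0384]] [ 0.5803 -0.1353]
yaw -6.203712088067964
mat [[0.4891, 0.0033], [0.4692, -0.2261], [0.3708, -0.2162], [0.389, 0.0118]] [ 0.4295 -0.1068]
yaw -5.305834640563539
c1 [[0.6231, -0.0969]] [ 0.6231 -0.0969]
c2 [[0.6129, -0.1818]] [ 0.6129 -0.1818]
tab1 [[0.59, -0.0881]] [ 0.59   -0.0881]
tab2 [[0.5795, -0.1687]] [ 0.5795 -0.1687]
hB [[0.6063, 0.0971]] [0.6063 0.0971]
hA [[0.529, 0.1533]] [0.529  0.1533]
c3 [[0.6156, 0.1915]] [0.6156 0.1915]
tab3 [[0.6024, 0.2243]] [0.6024 0.2243]
plate c [[0.584, 0.1474]] [0.584  0.1474]
cap [[0.5558, -0.1686]] [ 0.5558 -0.1686]
timer [[0.4337, 0.0565]] [0.4337 0.0565]
```

View pics/s1.png

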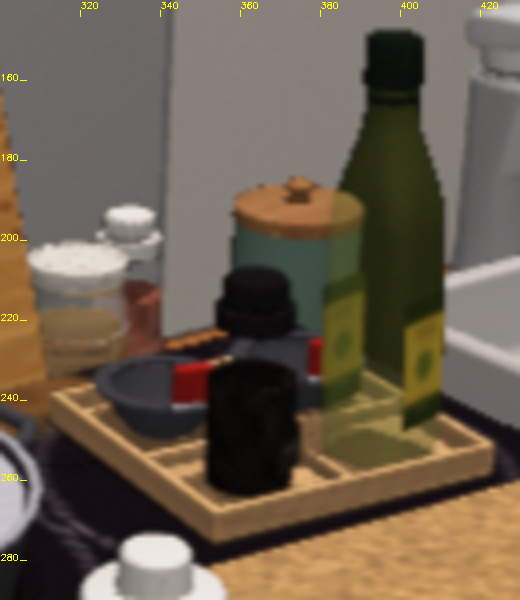

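```bash
python3 - <<'E'
from h import *
from scipy.optimize import least_squares as L
im=[cv2.imread("pics/top0.png"),cv2.imread("pics/scene0.png")]
def pts(x,y,segs):
    a=np.linspace(0,2*np.pi,60); return np.vstack([np.c_[x+r*np.cos(a),y+r*np.sin(a),0*a+z] for r,z in segs])
# bbox of cap in top/scene and mill
T=lambda x,y:(310+x/3.5,165+y/3.5); S=lambda x,y:(300+x/4,140+y/4)
for n,x,y in [("cap .533",.533,-.173),("cap .556",.5558,-.1686)]:
    for c in("top","scene"):
        p=proj(c,pts(x,y,[(.015,.23),(.015,.204)]));print(n,c,p.min(0),p.max(0), 'base',proj(c,[[x,y,.006]]))
print("obs cap top",T(369,120),T(429,197),"scene",S(364,28),S(424,92))
def f(q,r,h,o):
    a=proj("top",pts(*q,[r,h]));b=proj("scene",pts(*q,[r,h]))
    P=np.r_[a.min(0),a.max(0),b.min(0),b.max(0)];return P-o
o=np.r_[T(369,120),T(429,197),S(364,28),S(424,92)]
s=L(f,[.54,-.17],args=((.015,.23),(.015,.204),o));print("cap",s.x,s.fun.round(1))
o=np.r_[T(177,195),T(257,298),S(207,267),S(298,493)]
for k in (.9,1):
    s=L(f,[.54,-.08],args=((.0255*k,.012),(.021*k,.128),o));print("mill",s.x,s.fun.round(1))
E
```

```text
cap .533 top [416.62944987 212.15100714] [435.85889849 232.01382854] base [[411.11014338 243.04855679]]
cap .533 scene [395.78398879 147.03656083] [412.14752917 163.78991998] base [[395.85174677 252.69843801]]
cap .556 top [413.46324825 199.43172978] [432.5494003  219.44267172] base [[408.4594071  232.36882686]]
cap .556 scene [386.31008715 144.94416593] [402.35702995 161.43779201] base [[386.98945181 249.43955009]]
obs cap top (415.42857142857144, 199.28571428571428) (432.57142857142856, 221.28571428571428) scene (391.0, 147.0) (406.0, 163.0)
cap [ 0.55189381 -0.17175503] [-0.1  2.3  1.9  0.3 -2.2 -1.8 -1.1 -1.3]
mill [ 0.53955379 -0.08671387] [-1.8 -0.8  0.1  1.4 -0.1 -5.1  1.3  0.5]
mill [ 0.5396934  -0.08688448] [-2.9 -1.9  1.3  2.6 -1.4 -5.4  2.4  1. ]
```

```bash
python3 - <<'E'
from h import *
T=lambda x,y:(310+x/3.5,165+y/3.5); S=lambda x,y:(300+x/4,140+y/4)
for n,p,z in [("frontleft bot",(215,542),0),("right corner top",(492,440),.018),("left corner top",(50,398),.018),("frontleft top",(215,518),.018)]: print(n,ray("scene",S(*p),z).round(4))
for n,p,z in [("mat fl",None,0)]: pass
c,s=np.cos(-.108),np.sin(-.108)
ims=[]
for cam,box in(("top",(340,170,450,270)),("scene",(310,140,420,290))):
    im=cv2.imread(f"pics/{cam}0.png");x0,y0,x1,y1=box;k=4
    im=cv2.resize(im[y0:y1,x0:x1],None,fx=k,fy=k,interpolation=cv2.INTER_CUBIC)
    def poly(P,col):
        q=((proj(cam,P)-[x0,y0]+.5)*k).astype(int);cv2.polylines(im,[q.reshape(-1,1,2)],True,col,1)
    R=np.array([[c,-s],[s,c]])
    def rect(cx,cy,a,b,z):return np.c_[np.array([[a,b],[a,-b],[-a,-b],[-a,b]])@R.T+[cx,cy],[z]*4]
    poly(rect(.5803,-.1353,.0825,.0875,.018),(255,0,255))
    for x,y,col in((.539,-.172,(0,0,255)),(.552,-.1715,(255,255,0))):
        poly(rect(x,y,.029,.029,.006),col);a=np.linspace(0,6.28,30)
        for z in(.204,.23):poly(np.c_[x+.015*np.cos(a),y+.015*np.sin(a),a*0+z],col)
    ims.append(im)
h=600;ims=[cv2.copyMakeBorder(i,0,h-i.shape[0],0,0,0) for i in ims]
cv2.imwrite("pics/ov.png",np.hstack(ims)[:, :800] if 0 else cv2.resize(np.hstack(ims),(800,545)))
E
```

```text
frontleft bot [ 0.5103 -0.0393  0.    ]
right corner top [ 0.4926 -0.2114  0.018 ]
left corner top [ 0.6644 -0.0499  0.018 ]
frontleft top [ 0.5032 -0.0324  0.018 ]
```

View pics/ov.png

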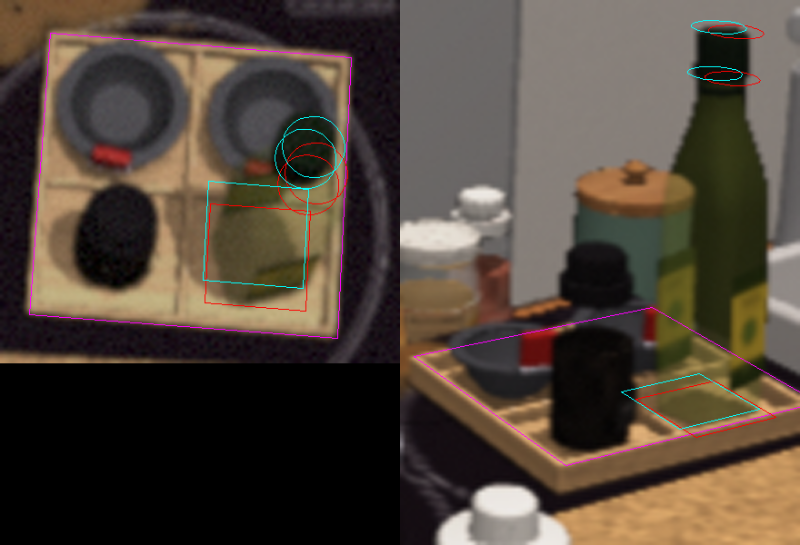

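>>> arm_command(
  deltas=[0,0,0.0722,0.0214,0.0274,0.003,1,0,0,0.0722,0.0214,0.0274,0.003,1,0,0,0.0722,0.0214,0.0274,0.003,1,0,0,0.0722,0.0214,0.0274,0.003,1,0,0,0.0722,0.0214,0.0274,0.003,1,0,0,0.0722,0.0214,0.0274,0.003,1,0,0,0.0722,0.0214,0.0274,0.003,1,0,0,0.0722,0.0214,0.0274,0.003,1,0,0,0.0722,0.0214,0.0274,0.003,1,0,0,0.0722,0.0214,0.0274,0.003,1,0,0,0.0722,0.0214,0.0274,0.003,1,0,0,0.0722,0.0214,0.0274,0.003,1,0,0,0.0722,0.0214,0.0274,0.003,1,0,0,0.0722,0.0214,0.0274,0.003,1,0,0,0.0722,0.0214,0.0274,0.003,1,0,0,0,0,0,0,1,0,0,0,0,0,0,1,0,0,0,0,0,0,1],
)

```text
clock: 1.6
eef_pos: [0.5488, -0.1708, 0.3007]
ee_rot: [-0.0, 0.746, 0.666, -0.0]
contact_force: [-0.6, -0.5, 0.7]
gripper_width: 0.0852
```

```bash
python3 - <<'E'
from h import *
im=viewer.grab_frame("scene")[:,:,::-1]
crop("scene",(310,70,450,280),2.8,"s2",im)
a=cv2.imread("pics/s2.png")
im=viewer.grab_frame("top")[:,:,::-1]
crop("top",(340,130,470,280),2.8,"t3",im);b=cv2.imread("pics/t3.png")
b=cv2.copyMakeBorder(b,0,a.shape[0]-b.shape[0],0,0,0)
cv2.imwrite("pics/n1.png",np.hstack([a,b]))
s=ctrl.get_state();p=s["eef_pos"];print(p,s["ee_rot"]);
for d in(-.025,):print([proj(c,[p+[0,0,d]]) for c in("scene","top")])
E
```

```text
[ 0.54850051 -0.17173697  0.30085398] [-3.09820569e-04  7.46854267e-01  6.64987595e-01 -3.27205799e-04]
[array([[400.23147004, 124.25696711]]), array([[430.09382385, 205.7398869 ]])]
```

View pics/n1.png

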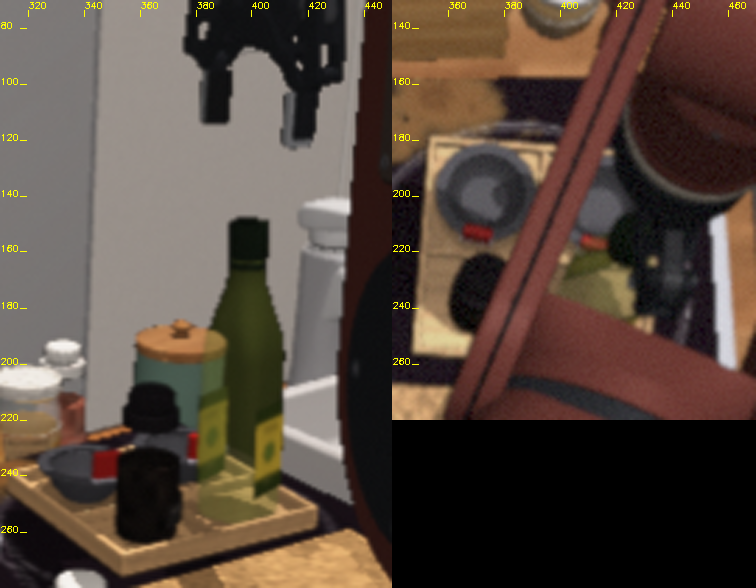

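>>> arm_command(
  deltas=[0,0,0,0.001,0,-0.015,0.6,0,0,0,0.001,0,-0.02,0.3,0,0,0,0,0,-0.02,0.3,0,0,0,0,0,-0.015,0.3,0,0,0,0,0,-0.005,0.1,0,0,0,0,0,0,0,0,0,0,0,0,0,-0.1,0,0,0,0,0,0,-0.15,0,0,0,0,0,0,-0.15,0,0,0,0,0,0,-0.15,0,0,0,0,0,0,-0.15],
)

```text
clock: 2.62
eef_pos: [0.5516, -0.171, 0.2272]
ee_rot: [0.001, 0.746, 0.666, 0.0]
contact_force: [-0.3, 0.0, 0.2]
gripper_width: 0.0364
```

```bash
python3 - <<'E'
from h import *
s=ctrl.get_state();print(s["contact_force"],s["torque"])
im=viewer.grab_frame("scene")[:,:,::-1]
crop("scene",(360,90,440,190),6,"s3",im)
E
```

```text
[-0.25424989  0.0399531   0.1530813 ] [ 0.00748469 -0.0251289   0.0363496 ]
```

View pics/s3.png

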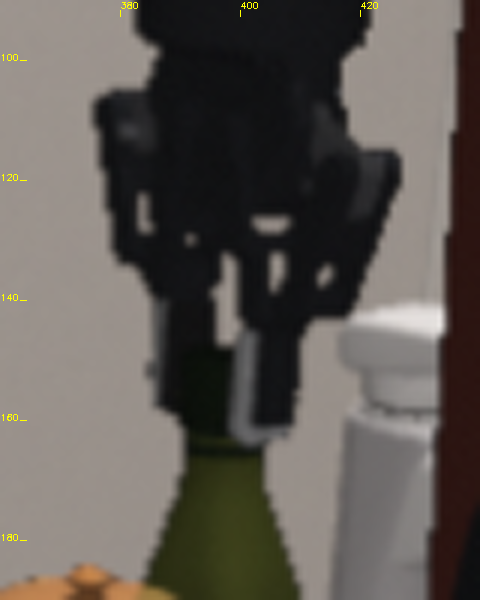

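>>> arm_command(
  deltas=[0,0,0,0,0,0,-1,0,0,0,0,0,0,-1,0,0,0,0,0,0,-1,0,0,0,0,0,0,-1,0,0,0,0,0,0.005,-1,0,0,0,0,0,0.01,-1,0,0,0,0,0,0.01,-1,0,0,0,0,0,0.01,-1,0,0,0,0,0,0.01,-1,0,0,0,0,0,0.005,-1,0,0,0,0,0,0,-1],
)

```text
clock: 3.58
eef_pos: [0.5522, -0.1712, 0.2787]
ee_rot: [0.002, 0.746, 0.666, 0.001]
contact_force: [-0.1, -0.1, -4.4]
gripper_width: 0.0284
```

```bash
python3 - <<'E'
from h import *
s=ctrl.get_state();print(s["contact_force"],s["torque"],s["gripper_width"],s["eef_pos"])
im=viewer.grab_frame("scene")[:,:,::-1]
crop("scene",(320,100,430,270),3.5,"s4",im)
E
```

```text
[-0.07324441 -0.08717149 -4.40746393] [-0.02739472 -0.05857532  0.01648083] 0.028424994085977737 [ 0.55216705 -0.17123217  0.27871716]
```

View pics/s4.png

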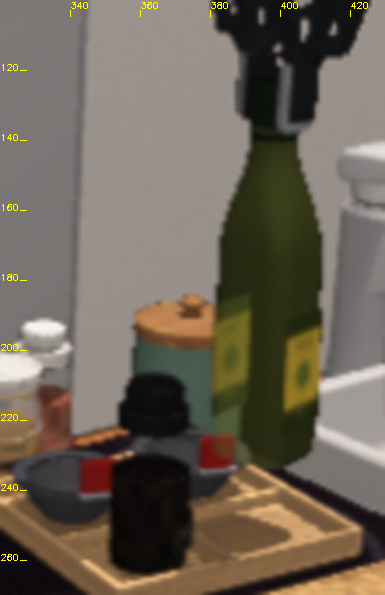

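>>> arm_command(
  deltas=[0,0,0,-0.008,-0.001,0,-1,0,0,0,-0.014,-0.002,0,-1,0,0,0,-0.018,-0.002,0,-1,0,0,0,-0.018,-0.002,0,-1,0,0,0,-0.018,-0.002,0,-1,0,0,0,-0.018,-0.002,0,-1,0,0,0,-0.016,-0.002,0,-1,0,0,0,-0.012,-0.002,0,-1,0,0,0,-0.008,-0.001,0,-1,0,0,0,0,0,-0.008,-1,0,0,0,0,0,-0.012,-1,0,0,0,0,0,-0.012,-1,0,0,0,0,0,-0.01,-1,0,0,0,0,0,-0.005,-1,0,0,0,0,0,-0.002,-1,0,0,0,0,0,0,-1,0,0,0,0,0,0,-1],
)

```text
clock: 5.05
eef_pos: [0.4215, -0.1868, 0.2272]
ee_rot: [0.0, 0.746, 0.666, 0.0]
contact_force: [-0.1, -0.8, -3.7]
gripper_width: 0.0288
```

>>> arm_command(
  deltas=[0,0,0,0,0,-0.001,-1,0,0,0,0,0,0,-1,0,0,0,0,0,-0.0005,-1,0,0,0,0,0,0,-1,0,0,0,0,0,0,-1],
)

```text
clock: 5.47
eef_pos: [0.4214, -0.1869, 0.2261]
ee_rot: [0.0, 0.746, 0.666, 0.0]
contact_force: [-0.7, -0.5, -2.5]
gripper_width: 0.0287
```

>>> arm_command(
  deltas=[0,0,0,0,0,-0.0005,-1,0,0,0,0,0,-0.0005,-1,0,0,0,0,0,0,-1,0,0,0,0,0,0,-0.3,0,0,0,0,0,0,-0.15,0,0,0,0,0,0,0,0,0,0,0,0,0,0.2,0,0,0,0,0,0,0.2,0,0,0,0,0,0,0.2,0,0,0,0,0,0.01,0.2,0,0,0,0,0,0.02,0.2,0,0,0,0,0,0.02,0.2,0,0,0,0,0,0.02,0.2,0,0,0,0,0,0.01,0.4,0,0,0,0,0,0,0.6,0,0,0,0,0,0,0.6],
)

```text
clock: 6.8
eef_pos: [0.4214, -0.1869, 0.3051]
ee_rot: [0.0, 0.746, 0.666, 0.0]
contact_force: [-0.0, -0.7, 0.3]
gripper_width: 0.0682
```

```bash
python3 - <<'E'
from h import *
s=ctrl.get_state();print(s["contact_force"],s["gripper_width"],s["eef_pos"])
im=viewer.grab_frame("scene")[:,:,::-1]
crop("scene",(320,120,480,290),3,"s5",im)
a=cv2.imread("pics/s5.png")
im=viewer.grab_frame("top")[:,:,::-1]
crop("top",(310,165,450,330),2.1,"t5",im);b=cv2.imread("pics/t5.png")
b=cv2.copyMakeBorder(b,0,a.shape[0]-b.shape[0],0,0,0)
cv2.imwrite("pics/n5.png",np.hstack([a,b]))
print(proj("scene",[[.4215,-.187,.23],[.4215,-.187,.005]]))
E
```

```text
[-0.01695375 -0.74937473  0.28278431] 0.06818315325074305 [ 0.42136455 -0.18694507  0.30506038]
[[452.9480551  160.84722334]
 [439.84261301 271.24639197]]
```

View pics/n5.png

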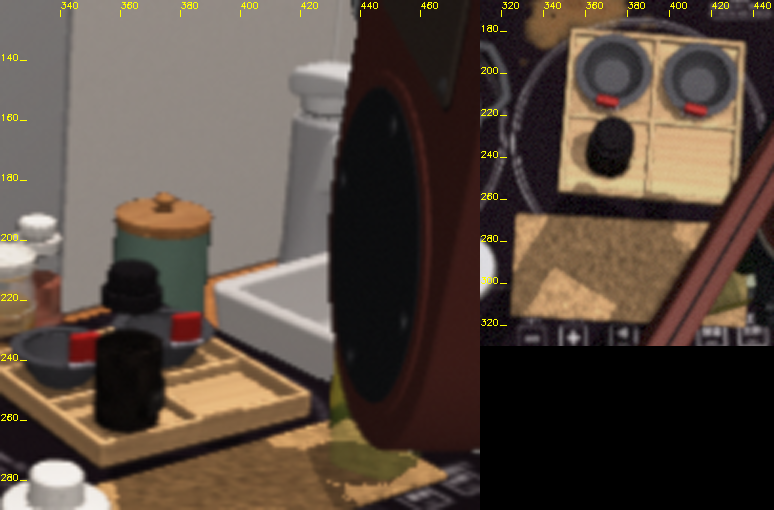

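>>> arm_command(
  deltas=[0,0,0,0.0195,0.0165,0,0.8,0,0,0,0.02,0.017,0,0.8,0,0,0,0.02,0.017,0,0.8,0,0,0,0.02,0.017,0,0.8,0,0,0,0.02,0.017,0,0.8,0,0,0,0.0185,0.0155,0,0.8,0,0,0,0,0,-0.03,0.8,0,0,0,0,0,-0.03,0.8,0,0,0,0,0,-0.03,0.8,0,0,0,0,0,-0.03,0.8,0,0,0,0,0,-0.025,0.8,0,0,0,0,0,-0.02,0.8,0,0,0,0,0,-0.02,0.8,0,0,0,0,0,-0.01,0.8,0,0,0,0,0,-0.008,0.8,0,0,0,0,0,0,0.5,0,0,0,0,0,0,0.4,0,0,0,0,0,0,0.3,0,0,0,0,0,0,0.3,0,0,0,0,0,0,0.3],
)

```text
clock: 8.57
eef_pos: [0.5402, -0.0871, 0.1031]
ee_rot: [0.001, 0.746, 0.666, 0.001]
contact_force: [0.3, 0.2, -0.1]
gripper_width: 0.0556
```

```bash
python3 - <<'E'
from h import *
s=ctrl.get_state();print(s["contact_force"],s["gripper_width"],s["eef_pos"])
im=viewer.grab_frame("scene")[:,:,::-1]
crop("scene",(320,160,460,290),4.5,"s6",im)
E
```

```text
[ 0.34062027  0.23217211 -0.12283934] 0.055575186369113065 [ 0.54019792 -0.0871085   0.10312144]
```

View pics/s6.png

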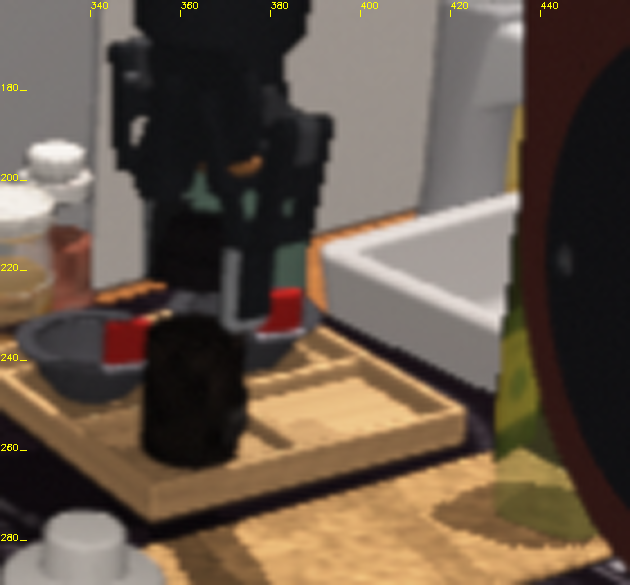

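>>> arm_command(
  deltas=[0,0,0,0,0,0,0.2,0,0,0,0,0,0,0,0,0,0,0,0,0,-1,0,0,0,0,0,0,-1,0,0,0,0,0,0,-1,0,0,0,0,0,0,-1],
)

```text
clock: 9.12
eef_pos: [0.5401, -0.0871, 0.1029]
ee_rot: [0.001, 0.746, 0.666, 0.001]
contact_force: [0.8, 0.1, 5.6]
gripper_width: 0.048
```

>>> arm_command(
  deltas=[0,0,0,0,0,0.003,-1,0,0,0,0,0,0.003,-1,0,0,0,0,0,0.004,-1,0,0,0,0,0,0,-1,0,0,0,0,0,0,-1],
)

```text
clock: 9.53
eef_pos: [0.5391, -0.0868, 0.1118]
ee_rot: [-0.0, 0.746, 0.666, -0.0]
contact_force: [0.2, -0.7, -2.7]
gripper_width: 0.0482
```

```bash
python3 - <<'E'
from h import *
s=ctrl.get_state();print(s["contact_force"],s["torque"],s["gripper_width"],s["eef_pos"])
im=viewer.grab_frame("scene")[:,:,::-1]
crop("scene",(320,170,410,290),4.5,"s7",im)
E
```

```text
[ 0.22644664 -0.71699105 -2.67744501] [-0.01472264 -0.02105547  0.00921359] 0.04819546773226157 [ 0.53907062 -0.08677452  0.1117505 ]
```

View pics/s7.png

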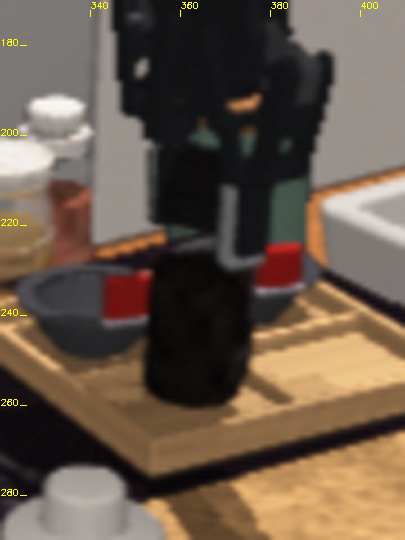

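>>> arm_command(
  deltas=[0,0,0,0,0,0.008,-1,0,0,0,0,0,0.014,-1,0,0,0,0,0,0.014,-1,0,0,0,0,0,0.01,-1,0,0,0,0,0,0.004,-1,0,0,0,-0.008,0.001,0,-1,0,0,0,-0.015,0.001,0,-1,0,0,0,-0.02,0.002,0,-1,0,0,0,-0.02,0.002,0,-1,0,0,0,-0.02,0.002,0,-1,0,0,0,-0.016,0.001,0,-1,0,0,0,-0.008,0.001,0,-1,0,0,0,0,0,-0.008,-1,0,0,0,0,0,-0.014,-1,0,0,0,0,0,-0.014,-1,0,0,0,0,0,-0.012,-1,0,0,0,0,0,-0.006,-1,0,0,0,0,0,-0.003,-1,0,0,0,0,0,-0.001,-1,0,0,0,0,0,0,-1],
)

```text
clock: 11.25
eef_pos: [0.4325, -0.0769, 0.1038]
ee_rot: [0.0, 0.746, 0.666, 0.0]
contact_force: [-0.3, 0.3, -2.8]
gripper_width: 0.048
```

>>> arm_command(
  deltas=[0,0,0,0,0,-0.0005,-1,0,0,0,0,0,0,-1,0,0,0,0,0,0,-1],
)

```text
clock: 11.5
eef_pos: [0.4326, -0.077, 0.1038]
ee_rot: [0.0, 0.746, 0.666, 0.0]
contact_force: [0.4, -0.1, -2.0]
gripper_width: 0.048
```

>>> arm_command(
  deltas=[0,0,0,0,0,-0.001,-1,0,0,0,0,0,0,-1,0,0,0,0,0,0,-1],
)

```text
clock: 11.75
eef_pos: [0.4322, -0.0768, 0.1024]
ee_rot: [0.0, 0.746, 0.666, 0.0]
contact_force: [-0.0, -0.3, -2.0]
gripper_width: 0.0483
```

>>> arm_command(
  deltas=[0,0,0,0,0,-0.0007,-1,0,0,0,0,0,0,-1,0,0,0,0,0,0,-1],
)

```text
clock: 12.0
eef_pos: [0.4324, -0.0769, 0.1019]
ee_rot: [0.0, 0.746, 0.666, 0.0]
contact_force: [-0.8, 0.6, 1.4]
gripper_width: 0.0482
```

>>> arm_command(
  deltas=[0,0,0,0,0,0,-0.2,0,0,0,0,0,0,0.2,0,0,0,0,0,0,0.4,0,0,0,0,0,0,0.6,0,0,0,0,0,0,0.6,0,0,0,0,0,0.01,0.6,0,0,0,0,0,0.02,0.6,0,0,0,0,0,0.03,0.6,0,0,0,0,0,0.03,0.6,0,0,0,0,0,0.03,0.6,0,0,0,0,0,0,0.6],
)

```text
clock: 12.92
eef_pos: [0.4356, -0.078, 0.229]
ee_rot: [0.005, 0.746, 0.666, 0.003]
contact_force: [-0.0, 0.2, 1.7]
gripper_width: 0.0687
```

```bash
cat >> h.py <<'E'
def reds(n,im):
    b,g,r=[im[:,:,i].astype(int) for i in range(3)]
    m=((r>g+60)&(r>b+60)&(r>110)).astype(np.uint8)
    k,l,st,ce=cv2.connectedComponentsWithStats(m)
    return [(ce[i].round(2).tolist(),st[i].tolist()) for i in range(1,k) if st[i][4]>10]
E
python3 - <<'E'
from h import *
s=ctrl.get_state();print(s["contact_force"],s["gripper_width"],s["eef_pos"])
t=viewer.grab_frame("top")[:,:,::-1];cv2.imwrite("pics/t8.png",t)
c=viewer.grab_frame("scene")[:,:,::-1];cv2.imwrite("pics/s8.png",c)
# tab: visible top + front face; tab centre z ~ .006+.0385
for q,st in reds("top",t): print("top",q,st,ray("top",q,.052).round(4))
for q,st in reds("scene",c): print("scene",q,st,ray("scene",q,.0445).round(4))
crop("top",(310,165,450,325),2.5,"a",t);crop("scene",(300,150,460,300),2.8,"b",c)
a,b=cv2.imread("pics/a.png"),cv2.imread("pics/b.png");h=max(a.shape[0],b.shape[0])
cv2.imwrite("pics/n8.png",np.hstack([cv2.copyMakeBorder(i,0,h-i.shape[0],0,0,0) for i in(a,b)]))
E
```

```text
[-0.00182665  0.16641191  1.66169615] 0.06866622096481319 [ 0.4356052  -0.07804467  0.22903989]
top [215.28, 209.97] [213, 206, 6, 9, 32] [0.605  0.2283 0.052 ]
top [412.56, 216.28] [408, 214, 10, 6, 39] [ 0.58   -0.1726  0.052 ]
scene [283.68, 143.49] [275, 141, 19, 6, 37] [ 1.3482 -0.4133  0.0445]
scene [241.33, 165.0] [236, 164, 11, 3, 18] [ 1.1829 -0.1589  0.0445]
scene [256.37, 183.71] [224, 176, 75, 16, 244] [ 1.0001 -0.105   0.0445]
scene [376.95, 194.19] [372, 193, 12, 3, 21] [ 0.7613 -0.32    0.0445]
scene [390.16, 218.71] [389, 212, 7, 15, 31] [ 0.6148 -0.2292  0.0445]
scene [348.35, 224.25] [342, 222, 14, 5, 20] [ 0.6402 -0.1283  0.0445]
scene [381.78, 225.95] [377, 224, 10, 7, 40] [ 0.5926 -0.1835  0.0445]
scene [348.33, 232.18] [344, 230, 10, 6, 39] [ 0.6051 -0.0999  0.0445]
scene [449.87, 356.36] [237, 279, 333, 192, 3401] [0.1828 0.0617 0.0445]
```

View pics/n8.png

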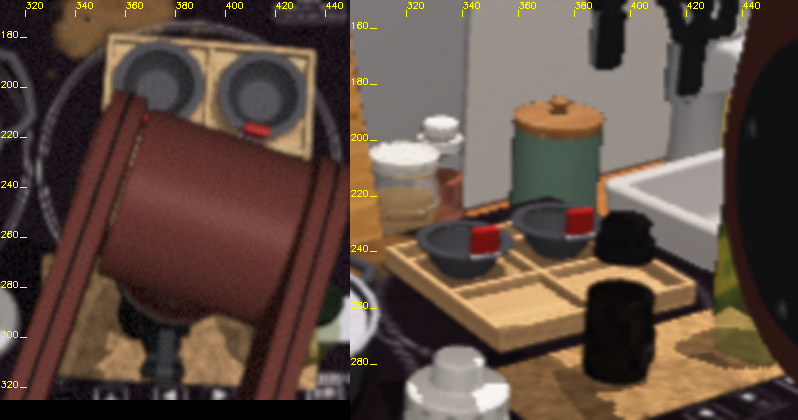

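```bash
python3 - <<'E'
from h import *
from scipy.optimize import least_squares as L
t0=cv2.imread("pics/top0.png")
for q,st in reds("top",t0): print("top0",q,st)
def box(cx,cy,yaw,z0,z1,a=.004,b=.011):
    c,s=np.cos(yaw),np.sin(yaw)
    return np.array([[cx+c*i*a-s*j*b,cy+s*i*a+c*j*b,z] for i in(-1,1) for j in(-1,1) for z in(z0,z1)])
def ctr(cam,P): p=proj(cam,P);return (p.min(0)+p.max(0))/2
def fit(to,so,z0,x0):
    f=lambda q:np.r_[ctr("top",box(*q,-.108,z0+.027,z0+.05))-to,ctr("scene",box(*q,-.108,z0+.027,z0+.05))-so]
    s=L(f,x0);print(s.x.round(4),s.fun.round(2));
    f1=lambda q:f(q)[:2];print("  top only",L(f1,x0).x.round(4)," scene only",L(lambda q:f(q)[2:],x0).x.round(4))
t=lambda st:np.array([st[0]+st[2]/2-.5,st[1]+st[3]/2-.5])
r=[st for q,st in reds("top",t0) if 355<q[0]<385 and 200<q[1]<225][0]
fit(t(r),[347.7,236.3],.006,[.59,-.09])
r=[st for q,st in reds("top",cv2.imread("pics/t8.png")) if 400<q[0]<425][0]
fit(t(r),[382.1,229.],.006,[.58,-.17])
# circle fit of flanges/holes, refined via dark-bright edges on plate
g=cv2.cvtColor(t0,cv2.COLOR_BGR2GRAY)
big=cv2.GaussianBlur(cv2.resize(g,None,fx=4,fy=4,interpolation=cv2.INTER_CUBIC),(0,0),2)
for n,(u,v) in dict(hB=(279.4,208.1),hA=(252.2,246.1),c3=(233.3,204.7)).items():
    pts=[]
    for a in np.arange(0,2*np.pi,.05):
        rr=np.arange(10,22 if n!="c3" else 21,.1);x=u+rr*np.cos(a);y=v+rr*np.sin(a)
        I=big[((y+.5)*4-.5).round().astype(int),((x+.5)*4-.5).round().astype(int)].astype(float)
        k=np.argmax(np.diff(I));pts.append(ray("top",(x[k],y[k]),.046 if n!="c3" else .049)[:2])
    pts=np.array(pts)
    s=L(lambda q:np.hypot(*(pts-q[:2]).T)-q[2],[*pts.mean(0),.034],loss="soft_l1",f_scale=.001);print(n,s.x.round(4),np.median(abs(s.fun)))
E
```

```text
top0 [215.37, 209.9] [213, 206, 6, 9, 30]
top0 [370.38, 212.26] [366, 210, 10, 5, 34]
[ 0.5922 -0.0877] [-0.17  0.29 -0.   -0.86]
  top only [ 0.5928 -0.0881]  scene only [ 0.5887 -0.0849]
[ 0.5807 -0.1734] [-0.    0.16 -0.09 -0.34]
  top only [ 0.5811 -0.1734]  scene only [ 0.5792 -0.1722]
hB [0.6066 0.0986 0.0333] 0.0005071189081511628
hA [0.5299 0.1547 0.0331] 0.00042641982477891263
c3 [0.6165 0.1936 0.0374] 0.0006036399627290419
```

```bash
python3 - <<'E'
from h import *
from scipy.optimize import least_squares as L
for f,n,(u,v),tab in (("top0","c1",(373.7,199),(.592,-.088)),("t8","c2",(414.9,202.7),(.5807,-.1734))):
    im=cv2.imread(f"pics/{f}.png");g=im[:,:,2]
    big=cv2.GaussianBlur(cv2.resize(g,None,fx=4,fy=4,interpolation=cv2.INTER_CUBIC),(0,0),2)
    pts=[]
    for a in np.arange(-np.pi-.5,.5,.05):
        rr=np.arange(14,21,.1);x=u+rr*np.cos(a);y=v+rr*np.sin(a)
        I=big[((y+.5)*4-.5).round().astype(int),((x+.5)*4-.5).round().astype(int)].astype(float)
        k=np.argmax(np.diff(I));pts.append(ray("top",(x[k],y[k]),.031)[:2])
    pts=np.array(pts)
    s=L(lambda q:np.hypot(*(pts-q[:2]).T)-.0375,pts.mean(0),loss="soft_l1",f_scale=.001)
    d=s.x-tab;print(n,s.x.round(4),np.median(abs(s.fun)),np.hypot(*d),np.degrees(np.arctan2(d[1],d[0])))
    # tab direction by minAreaRect of upscaled red mask
    b=cv2.resize(im,None,fx=8,fy=8,interpolation=cv2.INTER_CUBIC).astype(int)
    m=(b[:,:,2]>b[:,:,1]+45)&(b[:,:,2]>b[:,:,0]+45);yy,xx=np.nonzero(m)
    k=(abs(xx/8-u)<13)&(abs(yy/8-v-13)<8);P=np.array([ray("top",(i/8,j/8),.05)[:2] for i,j in list(zip(xx[k],yy[k]))[::5]])
    w,V=np.linalg.eigh(np.cov(P.T));e=V[:,1]*np.sign(V[1,1]);print("  yaw",np.degrees(np.arctan2(-e[0],e[1])))
E
```

```text
c1 [ 0.6243 -0.0952] 0.0016098235822294207 0.033105670976997036 -12.604391484696421
  yaw -12.507542505784123
c2 [ 0.6145 -0.1812] 0.0010164830618871815 0.034681219486189616 -13.066117063324905
  yaw -15.336311265101447
```

>>> arm_command(
  deltas=[0,0,-0.014,0.02,-0.0014,0,0.3,0,0,-0.014,0.02,-0.0014,0,0,0,0,-0.014,0.02,-0.0014,0,-0.3,0,0,-0.014,0.02,-0.0014,0,-0.3,0,0,-0.014,0.02,-0.0014,0,-0.3,0,0,-0.014,0.02,-0.0014,0,-0.3,0,0,-0.014,0.02,-0.0014,0,-0.3,0,0,-0.015,0.019,-0.0012,0,-0.3,0,0,0,0,0,0,-0.3,0,0,0,0,0,-0.03,-0.3,0,0,0,0,0,-0.03,-0.3,0,0,0,0,0,-0.02,-0.3,0,0,0,0,0,0,-0.3,0,0,0,0,0,0,-0.3],
)

```text
clock: 14.18
eef_pos: [0.5891, -0.0873, 0.1395]
ee_rot: [-0.002, 0.783, 0.623, -0.002]
contact_force: [0.4, -0.1, 0.3]
gripper_width: 0.0298
```

>>> arm_command(
  deltas=[0,0,0,0.0025,-0.0007,-0.02,-0.3,0,0,0,0,0,-0.025,-0.3,0,0,0,0,0,-0.015,-0.3,0,0,0,0,0,-0.01,-0.3,0,0,0,0,0,-0.005,-0.3,0,0,0,0,0,0,-0.3,0,0,0,0,0,0,-0.3],
)

```text
clock: 14.77
eef_pos: [0.5946, -0.0888, 0.068]
ee_rot: [0.001, 0.783, 0.622, 0.001]
contact_force: [-0.8, -0.1, -0.3]
gripper_width: 0.0295
```

```bash
python3 - <<'E'
from h import *
s=ctrl.get_state();print(s["contact_force"],s["gripper_width"],s["eef_pos"])
im=viewer.grab_frame("scene")[:,:,::-1]
crop("scene",(315,190,415,270),7,"s9",im)
E
```

```text
[-0.78589274 -0.14287563 -0.34016227] 0.02948257374298535 [ 0.59456466 -0.08878219  0.06797306]
```

View pics/s9.png

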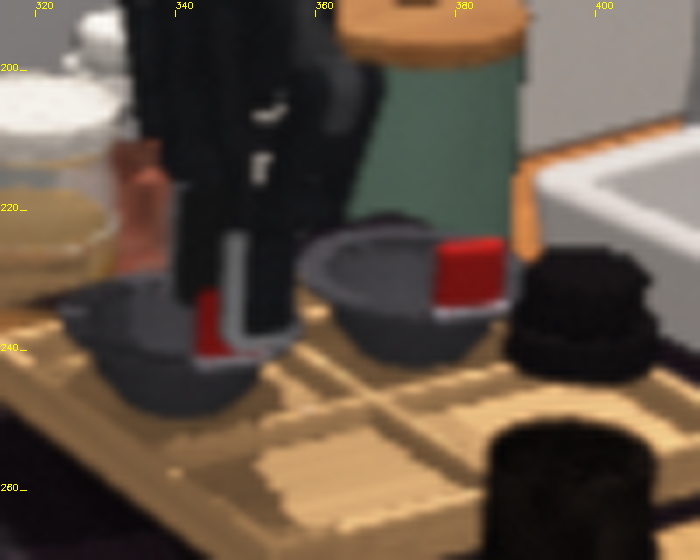

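>>> arm_command(
  deltas=[0,0,0,-0.001,0,-0.003,-0.3,0,0,0,0,0,-0.003,-0.3,0,0,0,0,0,0,-0.6,0,0,0,0,0,0,-1,0,0,0,0,0,0,-1,0,0,0,0,0,0,-1,0,0,0,0,0,0,-1],
)

```text
clock: 15.4
eef_pos: [0.5927, -0.0886, 0.0607]
ee_rot: [-0.0, 0.783, 0.622, -0.0]
contact_force: [-0.5, -0.4, 0.1]
gripper_width: 0.0066
```

>>> arm_command(
  deltas=[0,0,0,0,0,0,-1,0,0,0,0,0,0,-1],
)

```text
clock: 15.57
eef_pos: [0.5928, -0.0886, 0.0607]
ee_rot: [0.0, 0.783, 0.622, 0.0]
contact_force: [0.2, -0.6, 1.2]
gripper_width: 0.0066
```

>>> arm_command(
  deltas=[0,0,0,0,0,0.008,-1,0,0,0,0,0,0.016,-1,0,0,0,0,0,0.02,-1,0,0,0,0,0,0.02,-1,0,0,0,0,0,0.016,-1,0,0,0,-0.001,0.01,0,-1,0,0,0,-0.002,0.018,0,-1,0,0,0,-0.002,0.02,0,-1,0,0,0,-0.002,0.02,0,-1,0,0,0,-0.002,0.02,0,-1,0,0,0,-0.002,0.02,0,-1,0,0,0,-0.002,0.02,0,-1,0,0,0,-0.002,0.02,0,-1,0,0,0,-0.002,0.018,0,-1,0,0,0,-0.002,0.016,0,-1,0,0,0,-0.001,0.01,0,-1,0,0,0,-0.001,0.003,0,-1,0,0,0,0,0,0,-1,0,0,0,0,0,0,-1],
)

```text
clock: 17.15
eef_pos: [0.5716, 0.1062, 0.1403]
ee_rot: [0.0, 0.783, 0.623, -0.0]
contact_force: [-0.5, 0.2, -0.1]
gripper_width: 0.0065
```

```bash
python3 - <<'E'
from h import *
s=ctrl.get_state();print(s["contact_force"],s["torque"],s["gripper_width"],s["eef_pos"])
t=viewer.grab_frame("top")[:,:,::-1];cv2.imwrite("pics/t10.png",t)
c=viewer.grab_frame("scene")[:,:,::-1];cv2.imwrite("pics/s10.png",c)
crop("top",(200,150,330,270),3,"a",t);crop("scene",(218,170,340,310),3.2,"b",c)
a,b=cv2.imread("pics/a.png"),cv2.imread("pics/b.png");h=max(a.shape[0],b.shape[0])
cv2.imwrite("pics/n10.png",np.hstack([cv2.copyMakeBorder(i,0,h-i.shape[0],0,0,0) for i in(a,b)]))
E
```

```text
[-0.45111612  0.24919137 -0.14529028] [ 0.01713732 -0.00653919 -0.00661748] 0.006518114995855134 [0.57155851 0.10616863 0.14028578]
```

View pics/n10.png

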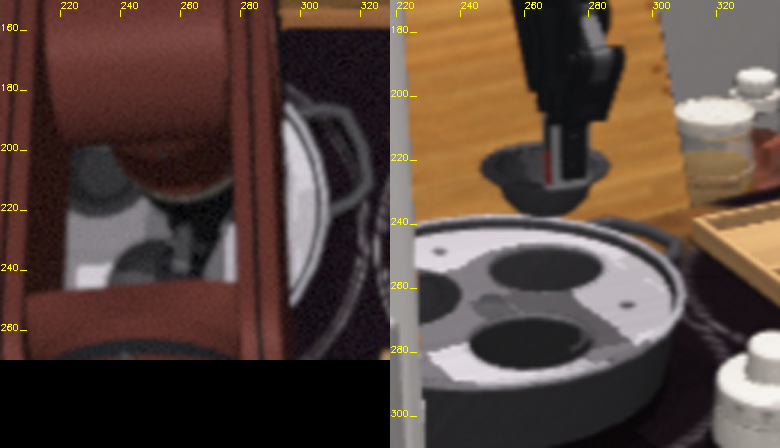

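```bash
python3 - <<'E'
from h import *
S=lambda x,y:(218+(x-390)/3.2,170+y/3.2)
def ell(x,y,z,r):
    a=np.linspace(0,6.28,200);p=proj("scene",np.c_[x+r*np.cos(a),y+r*np.sin(a),a*0+z]);return p.min(0).round(1),p.max(0).round(1)
print("cup pred",ell(.6067,.0981,.1125,.038),"obs u",S(482,0)[0],S(609,0)[0])
print("hB pred",ell(.6066,.0986,.046,.034),"obs",S(489,247),S(604,291))
print("hA pred",ell(.5299,.1547,.046,.034),"obs",S(470,317),S(591,369))
c=cv2.imread("pics/s10.png")
g=cv2.cvtColor(c,cv2.COLOR_BGR2GRAY)
print("row222 r-chan",c[221:224,243:256,2].tolist(),c[221:224,280:294,2].tolist())
for v in(253,254,255):print(v,g[v,244:256].tolist(),g[v,278:290].tolist())
E
```

```text
cup pred (array([245.9, 213.4]), array([287. , 228.4])) obs u 246.75 286.4375
hB pred (array([248.9, 245.8]), array([284.7, 260.9])) obs (248.9375, 247.1875) (284.875, 260.9375)
hA pred (array([242.3, 267.4]), array([281.4, 285.4])) obs (243.0, 269.0625) (280.8125, 285.3125)
row222 r-chan [[170, 168, 154, 108, 53, 42, 41, 38, 32, 31, 35, 36, 39], [171, 168, 143, 86, 47, 42, 41, 38, 33, 33, 35, 38, 39], [170, 167, 146, 91, 49, 42, 43, 41, 37, 34, 35, 37, 39]] [[56, 54, 56, 62, 64, 68, 98, 143, 165, 168, 169, 171, 171, 171], [57, 57, 60, 63, 64, 69, 104, 149, 169, 173, 173, 176, 178, 179], [68, 65, 64, 65, 65, 80, 130, 169, 176, 177, 178, 181, 183, 184]]
253 [127, 127, 126, 120, 101, 69, 48, 44, 42, 44, 44, 44] [41, 40, 41, 40, 40, 52, 106, 159, 181, 187, 191, 195]
254 [125, 126, 126, 121, 100, 63, 45, 43, 43, 43, 43, 44] [41, 40, 41, 40, 40, 54, 114, 159, 175, 186, 187, 188]
255 [127, 127, 126, 123, 103, 67, 46, 43, 43, 43, 43, 44] [41, 41, 41, 41, 47, 79, 132, 170, 182, 185, 186, 185]
```

>>> arm_command(
  deltas=[0,0,0,0,0.0005,-0.01,-1,0,0,0,0,0,-0.015,-1,0,0,0,0,0,-0.012,-1,0,0,0,0,0,-0.008,-1,0,0,0,0,0,-0.006,-1,0,0,0,0,0,-0.004,-1,0,0,0,0,0,-0.003,-1,0,0,0,0,0,-0.002,-1,0,0,0,0,0,-0.002,-1,0,0,0,0,0,0,-1,0,0,0,0,0,0,-1],
)

```text
clock: 18.17
eef_pos: [0.5719, 0.107, 0.0789]
ee_rot: [0.0, 0.783, 0.622, 0.0]
contact_force: [-0.3, -0.2, -0.0]
gripper_width: 0.0071
```

>>> arm_command(
  deltas=[0,0,0,0,0,-0.001,-1,0,0,0,0,0,-0.001,-1,0,0,0,0,0,0,-1,0,0,0,0,0,0,-1],
)

```text
clock: 18.5
eef_pos: [0.5718, 0.107, 0.0767]
ee_rot: [0.0, 0.783, 0.622, 0.0]
contact_force: [0.8, -0.0, 0.4]
gripper_width: 0.0065
```

>>> arm_command(
  deltas=[0,0,0,0,0,-0.0005,-1,0,0,0,0,0,0,-0.9,0,0,0,0,0,0,-0.8,0,0,0,0,0,0,-0.6,0,0,0,0,0,0,-0.45,0,0,0,0,0,0,-0.45,0,0,0,0,0,0.005,-0.45,0,0,0,0,0,0.015,-0.45,0,0,0,0,0,0.025,-0.45,0,0,0,0,0,0.03,-0.45,0,0,0,0,0,0.02,-0.3,0,0,0,0,0,0,-0.3],
)

```text
clock: 19.5
eef_pos: [0.575, 0.1072, 0.1772]
ee_rot: [0.003, 0.783, 0.622, 0.004]
contact_force: [0.8, 0.4, 0.9]
gripper_width: 0.0301
```

```bash
python3 - <<'E'
from h import *
s=ctrl.get_state();print(s["eef_pos"],s["contact_force"])
c=viewer.grab_frame("scene")[:,:,::-1];cv2.imwrite("pics/s11.png",c)
def ell(x,y,z,r):
    a=np.linspace(0,6.28,200);p=proj("scene",np.c_[x+r*np.cos(a),y+r*np.sin(a),a*0+z]);return p.min(0).round(1),p.max(0).round(1)
print("seated pred",ell(.6066,.0986,.049,.038))
g=cv2.cvtColor(c,cv2.COLOR_BGR2GRAY)
for v in(250,252,254):print(v,g[v,240:256].tolist(),g[v,278:294].tolist())
print("col",[g[240:268,u].tolist() for u in(258,272)])
b=cv2.resize(c,None,fx=8,fy=8,interpolation=cv2.INTER_CUBIC).astype(int)
m=(b[:,:,2]>b[:,:,1]+50)&(b[:,:,2]>b[:,:,0]+50);yy,xx=np.nonzero(m);k=(abs(xx/8-268)<25)&(abs(yy/8-245)<30)
print("tab box",xx[k].min()/8,xx[k].max()/8,yy[k].min()/8,yy[k].max()/8)
P=np.array([[.5719+a,.107+w,z] for a in(-.004,.004) for w in(-.011,.011) for z in(.049,.072)]);p=proj("scene",P);print("pred",p.min(0),p.max(0))
E
```

```text
[0.57502114 0.10716602 0.17723999] [0.75799906 0.37449053 0.91158007]
seated pred (array([246.7, 243.6]), array([286.8, 260.4]))
250 [148, 147, 140, 135, 137, 125, 121, 102, 66, 46, 40, 38, 35, 36, 40, 46] [44, 43, 51, 66, 73, 77, 94, 159, 203, 210, 210, 208, 200, 190, 185, 174]
252 [125, 125, 125, 126, 125, 122, 99, 51, 41, 40, 38, 33, 31, 34, 44, 53] [44, 45, 44, 56, 68, 69, 68, 93, 164, 206, 208, 205, 198, 188, 186, 185]
254 [126, 125, 124, 124, 124, 119, 95, 48, 41, 40, 40, 36, 33, 35, 43, 53] [44, 44, 47, 56, 63, 63, 69, 109, 161, 183, 185, 185, 187, 188, 194, 194]
col [[60, 125, 197, 208, 204, 148, 89, 60, 48, 47, 55, 56, 56, 56, 59, 58, 59, 59, 48, 41, 41, 60, 87, 93, 93, 93, 94, 105], [80, 51, 85, 192, 180, 107, 66, 44, 42, 56, 47, 43, 42, 43, 43, 42, 43, 43, 54, 104, 102, 88, 161, 147, 109, 93, 92, 91]]
tab box 243.125 292.875 215.125 259.625
pred [266.1793671  245.90896147] [278.83457184 261.5638143 ]
```

>>> arm_command(
  deltas=[0,0,0,0.0005,-0.012,0,-0.3,0,0,0,0.0006,-0.02,0,-0.3,0,0,0,0.0006,-0.026,0,-0.3,0,0,0,0.0006,-0.028,0,-0.3,0,0,0,0.0006,-0.028,0,-0.3,0,0,0,0.0006,-0.028,0,-0.3,0,0,0,0.0006,-0.028,0,-0.3,0,0,0,0.0006,-0.028,0,-0.3,0,0,0,0.0006,-0.026,0,-0.3,0,0,0,0.0006,-0.022,0,-0.3,0,0,0,0.0006,-0.018,0,-0.3,0,0,0,0.0006,-0.012,0,-0.3,0,0,0,0.0006,-0.004,-0.01,-0.3,0,0,0,0.0004,0,-0.025,-0.3,0,0,0,0,0,-0.025,-0.3,0,0,0,0,0,-0.015,-0.3,0,0,0,0,0,-0.005,-0.3,0,0,0,0,0,0,-0.3,0,0,0,0,0,0,-0.3],
)

```text
clock: 21.13
eef_pos: [0.5798, -0.1726, 0.0909]
ee_rot: [-0.0, 0.782, 0.623, -0.0]
contact_force: [0.4, -0.3, 0.2]
gripper_width: 0.0295
```

>>> arm_command(
  deltas=[0,0,0,0.001,-0.0005,-0.012,-0.3,0,0,0,0,0,-0.01,-0.3,0,0,0,0,0,-0.006,-0.3,0,0,0,0,0,-0.002,-0.3,0,0,0,0,0,0,-0.3,0,0,0,0,0,0,-0.6,0,0,0,0,0,0,-0.8,0,0,0,0,0,0,-1,0,0,0,0,0,0,-1,0,0,0,0,0,0,-1,0,0,0,0,0,0,-1,0,0,0,0,0,0,-1],
)

```text
clock: 22.13
eef_pos: [0.5811, -0.1737, 0.0616]
ee_rot: [0.0, 0.783, 0.622, 0.0]
contact_force: [-0.3, -0.4, 2.9]
gripper_width: 0.0063
```

>>> arm_command(
  deltas=[0,0,0,0,0,0.008,-1,0,0,0,0,0,0.016,-1,0,0,0,0,0,0.022,-1,0,0,0,0,0,0.022,-1,0,0,0,0,0,0.013,-1,0,0,0,0,0,0.004,-1,0,0,0,0,0,0,-1],
)

```text
clock: 22.72
eef_pos: [0.5816, -0.1739, 0.1476]
ee_rot: [0.001, 0.783, 0.622, 0.001]
contact_force: [-0.3, 0.6, -0.0]
gripper_width: 0.0065
```

>>> arm_command(
  deltas=[0,0,0.05,-0.0016,0.009,0,-1,0,0,0.09,-0.003,0.0163,0,-1,0,0,0.11,-0.0034,0.0185,0,-1,0,0,0.11,-0.0034,0.0185,0,-1,0,0,0.11,-0.0034,0.0185,0,-1,0,0,0.11,-0.0034,0.0185,0,-1,0,0,0.11,-0.0034,0.0185,0,-1,0,0,0.11,-0.0034,0.0185,0,-1,0,0,0.11,-0.0034,0.0185,0,-1,0,0,0.11,-0.0034,0.0185,0,-1,0,0,0.11,-0.0034,0.0185,0,-1,0,0,0.11,-0.0034,0.0185,0,-1,0,0,0.11,-0.0034,0.0185,0,-1,0,0,0.11,-0.0034,0.0185,0,-1,0,0,0.11,-0.0034,0.0185,0,-1,0,0,0.1,-0.0029,0.0172,0,-1,0,0,0.075,-0.0014,0.0094,0,-1,0,0,0,0,0,0,-1,0,0,0,0,0,0,-1,0,0,0,0,0,0,-1],
)

```text
clock: 24.38
eef_pos: [0.5273, 0.1183, 0.1452]
ee_rot: [-0.001, 0.028, 1.0, -0.0]
contact_force: [-0.1, 0.6, -1.3]
gripper_width: 0.0068
```

```bash
python3 - <<'E'
from h import *
from scipy.spatial.transform import Rotation as R
s=ctrl.get_state();p=s["eef_pos"];q=s["ee_rot"];print(p,s["gripper_width"])
j=R.from_quat([*q[1:],q[0]]).as_matrix()[:,1];a=np.degrees(np.arctan2(j[1],j[0]));print("jaw",a)
a=np.radians(a if a>0 else a+180);ax=p[:2]+.036*np.array([np.cos(a),np.sin(a)]);print("axis",ax,"need",np.array([.5299,.1547])-ax)
c=viewer.grab_frame("scene")[:,:,::-1];cv2.imwrite("pics/s12.png",c)
t=np.linspace(0,6.28,200);z=p[2]-.0616+.006+.0265
e=proj("scene",np.c_[ax[0]+.038*np.cos(t),ax[1]+.038*np.sin(t),t*0+z]);print("cup pred",e.min(0),e.max(0))
v=int(round(e[:,1].mean()));l,r=int(e[:,0].min()),int(e[:,0].max())
for w in(v-1,v,v+1):print(w,l-6,c[w,l-6:l+7].sum(1).tolist(),r-6,c[w,r-6:r+7].sum(1).tolist())
E
```

```text
[0.52726843 0.11832558 0.14515081] 0.006760398021516845
jaw 86.84586869976295
axis [0.52924923 0.15427104] need [0.00065077 0.00042896]
cup pred [238.87020726 230.72499652] [283.98605912 248.6228075 ]
238 232 [450, 466, 489, 500, 517, 489, 466, 468, 397, 220, 139, 127, 126] 277 [104, 98, 94, 114, 147, 175, 188, 236, 276, 274, 254, 243, 252]
239 232 [459, 404, 343, 334, 331, 308, 287, 267, 217, 145, 129, 126, 120] 277 [104, 96, 92, 92, 99, 105, 113, 155, 197, 205, 192, 192, 201]
240 232 [245, 215, 180, 178, 170, 160, 158, 151, 132, 126, 126, 125, 118] 277 [102, 96, 92, 90, 91, 92, 99, 144, 185, 172, 144, 141, 149]
```

>>> arm_command(
  deltas=[0,0,0,0.001,0.001,-0.01,-1,0,0,0,0,0,-0.015,-1,0,0,0,0,0,-0.013,-1,0,0,0,0,0,-0.009,-1,0,0,0,0,0,-0.006,-1,0,0,0,0,0,-0.004,-1,0,0,0,0,0,-0.003,-1,0,0,0,0,0,-0.003,-1,0,0,0,0,0,-0.002,-1,0,0,0,0,0,0,-1,0,0,0,0,0,0,-1],
)

```text
clock: 25.35
eef_pos: [0.5289, 0.1199, 0.0814]
ee_rot: [0.0, 0.026, 1.0, 0.0]
contact_force: [0.5, -0.5, -0.4]
gripper_width: 0.0063
```

>>> arm_command(
  deltas=[0,0,0,0,0,-0.002,-1,0,0,0,0,0,-0.001,-1,0,0,0,0,0,-0.001,-1,0,0,0,0,0,0,-1,0,0,0,0,0,0,-1],
)

```text
clock: 25.77
eef_pos: [0.5289, 0.1199, 0.0775]
ee_rot: [0.0, 0.026, 1.0, 0.0]
contact_force: [-1.0, 0.3, 4.4]
gripper_width: 0.0069
```

>>> arm_command(
  deltas=[0,0,0,0,0,0,-0.9,0,0,0,0,0,0,-0.8,0,0,0,0,0,0,-0.6,0,0,0,0,0,0,-0.45,0,0,0,0,0,0,-0.45,0,0,0,0,0,0.005,-0.45,0,0,0,0,0,0.015,-0.45,0,0,0,0,0,0.025,-0.45,0,0,0,0,0,0.03,-0.3,0,0,0,0,0,0.035,0,0,0,0,0,0,0.035,0.3,0,0,0,0,0,0.03,0.6,0,0,0,0,0,0.02,0.6,0,0,0,0,0,0.005,0.6,0,0,0,0,0,0,0.6],
)

```text
clock: 27.02
eef_pos: [0.5297, 0.12, 0.2793]
ee_rot: [0.002, 0.026, 1.0, 0.0]
contact_force: [0.9, 0.2, -0.2]
gripper_width: 0.0681
```

```bash
python3 - <<'E'
from h import *
s=ctrl.get_state();print(s["eef_pos"],s["contact_force"])
c=viewer.grab_frame("scene")[:,:,::-1];cv2.imwrite("pics/s13.png",c)
g=cv2.cvtColor(c,cv2.COLOR_BGR2GRAY)
t=np.linspace(0,6.28,200)
for n,x,y in(("A",.5299,.1547),("B",.6066,.0986)):
    e=proj("scene",np.c_[x+.038*np.cos(t),y+.038*np.sin(t),t*0+.049]);print(n,e.min(0),e.max(0))
    v=int(round(e[:,1].mean()));l,r=int(e[:,0].min()),int(e[:,0].max())
    for w in(v-1,v,v+1):print(w,l-6,g[w,l-6:l+7].tolist(),r-6,g[w,r-6:r+7].tolist())
    u=int(e[:,0].mean());b=int(e[:,1].max());a=int(e[:,1].min());print("bottom",b-5,g[b-5:b+7,u].tolist(),"top",a-5,g[a-5:a+7,u].tolist())
E
```

```text
[0.52972252 0.11997527 0.2793369 ] [ 0.87629531  0.21159786 -0.1542578 ]
A [239.8685395  264.92842092] [283.71849045 284.94016895]
274 233 [119, 119, 120, 120, 119, 119, 117, 96, 51, 40, 39, 37, 33] 277 [33, 44, 57, 60, 61, 68, 125, 169, 175, 176, 177, 177, 178]
275 233 [120, 120, 120, 119, 118, 116, 102, 64, 43, 38, 38, 35, 29] 277 [34, 46, 57, 58, 58, 67, 127, 174, 178, 178, 178, 178, 178]
276 233 [117, 116, 116, 115, 115, 114, 99, 58, 41, 39, 39, 36, 31] 277 [34, 47, 57, 57, 58, 68, 128, 173, 178, 179, 179, 178, 179]
bottom 279 [46, 46, 46, 45, 45, 55, 59, 77, 190, 181, 143, 101] top 259 [67, 64, 77, 190, 207, 207, 199, 104, 47, 40, 41, 45]
B [246.73929827 243.62761274] [286.82537593 260.38270378]
251 240 [204, 205, 205, 206, 207, 205, 182, 119, 79, 70, 64, 50, 41] 280 [46, 58, 69, 70, 75, 114, 172, 200, 204, 205, 205, 206, 205]
252 240 [208, 208, 209, 209, 208, 204, 168, 88, 70, 68, 62, 46, 40] 280 [42, 53, 66, 71, 73, 96, 160, 201, 205, 206, 206, 206, 207]
253 240 [208, 207, 208, 208, 208, 194, 148, 79, 69, 69, 63, 50, 45] 280 [43, 55, 68, 72, 73, 92, 158, 202, 207, 206, 206, 206, 206]
bottom 255 [48, 47, 49, 56, 74, 87, 68, 106, 164, 201, 199, 105] top 238 [140, 77, 47, 68, 169, 196, 153, 89, 59, 53, 57, 70]
```

>>> arm_command(
  deltas=[0,0,-0.06,-0.004,-0.01,0.01,0.5,0,0,-0.102,-0.0067,-0.019,0.01,0.3,0,0,-0.105,-0.0069,-0.0198,0,0.3,0,0,-0.105,-0.0069,-0.0198,0,0.3,0,0,-0.105,-0.0069,-0.0198,0,0.3,0,0,-0.105,-0.0069,-0.0198,0,0.3,0,0,-0.105,-0.0069,-0.0198,0,0.3,0,0,-0.105,-0.0069,-0.0198,0,0.3,0,0,-0.105,-0.0069,-0.0198,0,0.3,0,0,-0.105,-0.0069,-0.0198,0,0.3,0,0,-0.105,-0.0069,-0.0198,0,0.3,0,0,-0.105,-0.0069,-0.0198,0,0.3,0,0,-0.105,-0.0069,-0.0198,0,0.3,0,0,-0.105,-0.0069,-0.0198,0,0.3,0,0,-0.105,-0.0069,-0.0198,0,0.3,0,0,-0.07,-0.0048,-0.014,0,0.3,0,0,-0.04,-0.0023,-0.0064,0,0.3,0,0,0,0,0,0,0.3,0,0,0,0,0,0,0.3,0,0,0,0,0,0,0.3],
)

```text
clock: 28.73
eef_pos: [0.4209, -0.1862, 0.2957]
ee_rot: [-0.001, 0.747, 0.664, -0.0]
contact_force: [-0.5, 0.1, -0.4]
gripper_width: 0.0558
```

```bash
cat >> h.py <<'E'
def jaw():
    from scipy.spatial.transform import Rotation as R
    s=ctrl.get_state();q=s["ee_rot"];j=R.from_quat([*q[1:],q[0]]).as_matrix();print("pos",s["eef_pos"].round(4),"jaw",np.degrees(np.arctan2(j[1,1],j[0,1])),"z",j[:,2].round(3),"F",s["contact_force"].round(1),s["gripper_width"],s["clock"])
E
python3 -c "
from h import *
jaw()"
```

```text
pos [ 0.4209 -0.1862  0.2957] jaw -6.735049951240172 z [-0.002  0.002 -1.   ] F [-0.5  0.1 -0.4] 0.055766728552786284 28.7333
```

>>> arm_command(
  deltas=[0,0,0.004,0.0005,-0.0007,-0.01,0.3,0,0,0,0,0,-0.018,0.3,0,0,0,0,0,-0.018,0.3,0,0,0,0,0,-0.015,0.3,0,0,0,0,0,-0.008,0.1,0,0,0,0,0,0,0,0,0,0,0,0,0,-0.1,0,0,0,0,0,0,-0.15,0,0,0,0,0,0,-0.15,0,0,0,0,0,0,-0.15],
)

```text
clock: 29.57
eef_pos: [0.4223, -0.1879, 0.2291]
ee_rot: [0.001, 0.747, 0.665, 0.0]
contact_force: [0.1, 0.5, -0.0]
gripper_width: 0.0364
```

>>> arm_command(
  deltas=[0,0,0,0,0,0,-0.3,0,0,0,0,0,0,-1,0,0,0,0,0,0,-1,0,0,0,0,0,0,-1,0,0,0,0,0,0,-1,0,0,0,0,0,0,-1],
)

```text
clock: 30.07
eef_pos: [0.4217, -0.188, 0.2293]
ee_rot: [0.0, 0.747, 0.665, -0.0]
contact_force: [-3.3, 0.3, 6.9]
gripper_width: 0.0286
```

```bash
python3 - <<'E'
from h import *
jaw()
A=cv2.imread("pics/top0.png").astype(int);B=cv2.imread("pics/t10.png").astype(int)
D=abs(A-B).sum(2)
print("top diff bottle u 388..440 rows 196..256 step2")
for v in range(200,262,2):print(v,"".join("#" if D[v,u]>90 else "+" if D[v,u]>45 else "." for u in range(384,444)))
A=cv2.imread("pics/scene0.png").astype(int);B=cv2.imread("pics/s10.png").astype(int)
def sil(A,B,rows,u0,u1):
    D=abs(A-B).sum(2)
    for v in rows:print(v,"".join("#" if D[v,u]>90 else "+" if D[v,u]>45 else "." for u in range(u0,u1)))
print("scene orig u370");sil(A,B,range(145,265,5),372,422)
print("scene mat u415");sil(cv2.imread("pics/scene0.png").astype(int),cv2.imread("pics/s13.png").astype(int),range(155,300,5),412,482)
E
```

```text
pos [ 0.4217 -0.188   0.2293] jaw -6.59002000611208 z [ 0.    -0.001 -1.   ] F [-3.3  0.3  6.9] 0.028589800183925686 30.0667
top diff bottle u 388..440 rows 196..256 step2
200 ########+...............................++..................
202 ########..........................+###+++..+..+.............
204 #######+........................+######++++++###............
206 #######+.......................+#######++.+.+###+...........
208 ######+.......................+########++++######+..........
210 #####+........................+######+++..+######+..........
212 ###.........................++######+++++#######+...........
214 #+++....................+++..++#####++##########+...........
216 +.......................++++++##################............
218 ....................++#...+++##################.............
220 ....+.++++....+++.+#######++.++++#############+.............
222 ...+##########################################+.............
224 +#############################################++++..+.......
226 +#################################+#++++++++###+#+..........
228 +#############
[... 3912 characters left out ...]
#####+...............+###
255 ..................######+++++++++..#######+#+++###+................###
260 .................#######+...++++++++++++.+##+#####.................+##
265 ..................+###++#####+++++###############...................+#
270 .........######################################......................+
275 ....+##########################################+......................
280 ..................#####################+..............................
285 ......................................................................
290 ......................................................................
295 ......................................................................
```

```bash
python3 - <<'E'
from h import *
from scipy.optimize import least_squares as L
def lab(f,box,n):
    im=cv2.resize(cv2.imread(f),None,fx=4,fy=4,interpolation=cv2.INTER_CUBIC).astype(int)
    b,g,r=im[:,:,0],im[:,:,1],im[:,:,2];m=((r-b>55)&(g-b>45)&(r>80)).astype(np.uint8)
    x0,y0,x1,y1=[4*i for i in box];m[:y0]=0;m[y1:]=0;m[:,:x0]=0;m[:,x1:]=0
    k,l,st,ce=cv2.connectedComponentsWithStats(m)
    for i in range(1,k):
        if st[i][4]>150:print(n,(ce[i]/4).round(1),(st[i]/[4,4,4,4,16]).round(1))
lab("pics/scene0.png",(372,195,420,250),"scene0");lab("pics/s13.png",(420,195,475,290),"s13");lab("pics/top0.png",(388,212,435,256),"top0");lab("pics/t10.png",(390,260,460,330),"t10 mat")
def m(q):
    x,y,s,z=q;c=np.array([x,y]);n=np.array([np.cos(s),np.sin(s)]);t=np.array([-n[1],n[0]])
    F=[*(c-.029*n),z];Lf=[*(c+.029*t),z];return F,Lf
f=lambda q:np.r_[proj("scene",[m(q)[0]])[0]-[405.75,232],proj("scene",[m(q)[1]])[0]-[386,225],proj("top",[m(q)[0]])[0]-[417.8,247.9]]
s=L(f,[.54,-.17,.1,.08]);print(s.x.round(4),np.degrees(s.x[2]),s.fun.round(1))
E
```

```text
scene0 [385.7 224.2] [380.8 213.5  10.   22.  152.1]
scene0 [401.3 235.6] [385.2 218.   25.8  32.  303.9]
s13 [435.6 198.1] [433.  195.    6.5   7.2  31.5]
s13 [435.6 243.2] [430.5 231.2  10.   24.  150.1]
s13 [458.4 249.8] [453.2 237.5  10.2  25.2 165.9]
s13 [435.  265.6] [420.  259.8  37.5  12.8 189.6]
s13 [439.1 282.9] [420.  273.5  48.2  16.5 313.9]
top0 [426.3 223.6] [423.  221.5   6.2   4.2  13.5]
top0 [424.  229.8] [418.5 227.8  11.2   4.5  21.7]
top0 [396.5 253.8] [391.5 251.2  11.5   4.8  24.9]
top0 [417.8 255. ] [410.2 253.   14.8   3.   20. ]
t10 mat [396.6 275.4] [394.2 274.2   5.2   3.    9.8]
t10 mat [420.1 278.3] [418.8 275.2   3.    6.   11.7]
t10 mat [394.2 281.1] [392.2 277.8   4.8   6.2  13.6]
t10 mat [435.3 301.9] [433.8 298.5   2.8   6.5  10.8]
t10 mat [430.3 316.5] [424.8 313.2  10.8   6.5  27. ]
[ 0.5416 -0.1874 -0.3679  0.0622] -21.076359224682243 [-0.2 -1.4  1.2  1.5 -0.7 -0.6]
```

```bash
python3 - <<'E'
from h import *
from scipy.optimize import least_squares as L
def m(q,s,z):
    c=np.array(q);n=np.array([np.cos(s),np.sin(s)]);t=np.array([-n[1],n[0]])
    return [[*(c-.029*n),z],[*(c+.029*t),z]]
O=np.array([[405.9,232],[385.7,224.2]]);M=np.array([[458.4,249.8],[435.6,243.2]])
for yaw in(-.15,-.1,-.05,0,.1):
    r=lambda q:np.r_[(proj("scene",m(q[:2],yaw,.006+q[4]))-O).ravel(),(proj("scene",m(q[2:4],yaw,.005+q[4]))-M).ravel()]
    s=L(r,[.54,-.17,.43,-.18,.07]);print(yaw,s.x.round(4),s.fun.round(1),"d",(s.x[2:4]-s.x[:2]).round(4))
    for h in(.06,.07,.08):
        s=L(lambda q:r([*q,h]),[.54,-.17,.43,-.18]);print("   h",h,s.x.round(4),round(s.cost,1))
E
```

```text
-0.15 [ 0.4942 -0.1316  0.381  -0.1504  0.0867] [ 0.4 -2.5 -0.4  2.5  0.1 -1.7 -0.1  1.7] d [-0.1131 -0.0188]
   h 0.06 [ 0.5409 -0.1789  0.4199 -0.1988] 10.2
   h 0.07 [ 0.5234 -0.1612  0.4053 -0.1807] 9.6
   h 0.08 [ 0.5059 -0.1434  0.3908 -0.1625] 9.3
-0.1 [ 0.4995 -0.1355  0.3855 -0.1544  0.0841] [ 0.4 -2.7 -0.4  2.7  0.1 -1.9 -0.1  1.9] d [-0.1139 -0.0189]
   h 0.06 [ 0.5417 -0.1783  0.4207 -0.1982] 11.9
   h 0.07 [ 0.5242 -0.1606  0.4061 -0.1801] 11.4
   h 0.08 [ 0.5067 -0.1428  0.3916 -0.1619] 11.1
-0.05 [ 0.5035 -0.1382  0.389  -0.1572  0.0823] [ 0.4 -2.9 -0.5  2.9  0.1 -2.1 -0.1  2.2] d [-0.1145 -0.019 ]
   h 0.06 [ 0.5425 -0.1776  0.4215 -0.1976] 13.8
   h 0.07 [ 0.525  -0.1599  0.4069 -0.1794] 13.3
   h 0.08 [ 0.5075 -0.1422  0.3923 -0.1613] 13.1
0 [ 0.5063 -0.1396  0.3915 -0.1586  0.0811] [ 0.4 -3.1 -0.4  3.1  0.  -2.4 -0.   2.4] d [-0.1148 -0.019 ]
   h 0.06 [ 0.5433 -0.177   0.4222 -0.1969] 15.9
   h 0.07 [ 0.5257 -0.1593  0.4076 -0.1787] 15.5
   h 0.08 [ 0.5082 -0.1415  0.3931 -0.1606] 15.3
0.1 [ 0.5082 -0.1387  0.3933 -0.1577  0.0808] [ 0.4 -3.5 -0.4  3.5 -0.1 -2.8  0.1  2.8] d [-0.1149 -0.019 ]
   h 0.06 [ 0.5446 -0.1755  0.4236 -0.1954] 20.8
   h 0.07 [ 0.5271 -0.1578  0.409  -0.1772] 20.4
   h 0.08 [ 0.5096 -0.1401  0.3944 -0.1591] 20.2
```

>>> arm_command(
  deltas=[0,0,0,0,0,0.005,-1,0,0,0,0,0,0.01,-1,0,0,0,0,0,0.014,-1,0,0,0,0,0,0.014,-1,0,0,0,0,0,0.01,-1,0,0,0,0,0,0.004,-1,0,0,0,0.006,0.001,0,-1,0,0,0,0.012,0.002,0,-1,0,0,0,0.018,0.003,0,-1,0,0,0,0.018,0.003,0,-1,0,0,0,0.018,0.003,0,-1,0,0,0,0.016,0.002,0,-1,0,0,0,0.014,0.002,0,-1,0,0,0,0.008,0.001,0,-1,0,0,0,0.003,0,0,-1,0,0,0,0,0,0,-1,0,0,0,0,0,0,-1],
)

```text
clock: 31.48
eef_pos: [0.5342, -0.1706, 0.2845]
ee_rot: [-0.001, 0.747, 0.665, -0.0]
contact_force: [0.8, 0.3, -3.5]
gripper_width: 0.0282
```

```bash
python3 - <<'E'
from h import *
jaw()
c=viewer.grab_frame("scene")[:,:,::-1];cv2.imwrite("pics/s14.png",c)
t=viewer.grab_frame("top")[:,:,::-1];cv2.imwrite("pics/t14.png",t)
crop("scene",(330,90,440,275),3.2,"b",c);crop("top",(340,170,450,330),3.2,"a",t)
a,b=cv2.imread("pics/a.png"),cv2.imread("pics/b.png");h=max(a.shape[0],b.shape[0])
cv2.imwrite("pics/n14.png",np.hstack([cv2.copyMakeBorder(i,0,h-i.shape[0],0,0,0) for i in(a,b)]))
A=cv2.imread("pics/s10.png").astype(int);D=abs(A-c).sum(2)
for v in range(130,262,6):print(v,"".join("#" if D[v,u]>90 else "+" if D[v,u]>45 else "." for u in range(372,432)))
s=ctrl.get_state()["eef_pos"]
print(proj("scene",[s+[0,0,-.0],s+[0,0,-.1],s+[0,0,-.224]]))
E
```

```text
pos [ 0.5342 -0.1706  0.2845] jaw -6.5868225066531805 z [-0.001  0.    -1.   ] F [ 0.8  0.3 -3.5] 0.02824774740912411 31.4833
130 ......................#######################+..............
136 ........................+###############+++.................
142 .........................##############+....................
148 .......................#################+...................
154 .....................#####################+.................
160 ..................##########################+...............
166 ................#############################+..............
172 ...............###############################..............
178 ...............###############################..............
184 ...............##############################..............#
190 ..............################################+............#
196 ...............+++########################+##.............##
202 ..............+##+###########################.............##
208 ..............+##+#################++########+............##
214 ..............++.###########################+.............##
220 ................#############################.............##
226 ###############+####+.......+++############+...............#
232 #############+.++..................######..................#
238 ###############+...........................................+
244 #####+.................................+..................##
250 +###############+++...........+++++++++.........++........##
256 ####.....+###.............................................++
[[405.45697664 120.92637646]
 [401.43573488 171.07461349]
 [396.71679672 228.72994177]]
```

```bash
python3 - <<'E'
from h import *
from scipy.optimize import least_squares as L
im=cv2.resize(cv2.imread("pics/s14.png"),None,fx=4,fy=4,interpolation=cv2.INTER_CUBIC).astype(int)
b,g,r=im[:,:,0],im[:,:,1],im[:,:,2];m=((r-b>55)&(g-b>45)&(r>80)).astype(np.uint8);m[:180*4]=0;m[238*4:]=0;m[:,:380*4]=0;m[:,425*4:]=0
k,l,st,ce=cv2.connectedComponentsWithStats(m)
for i in range(1,k):
    if st[i][4]>150:print((ce[i]/4).round(1),(st[i]/[4,4,4,4,16]).round(1))
E
```

```text
[389.6 199.7] [380.  187.8  16.5  25.8 225.4]
[411.7 206.8] [406.5 194.8  10.8  24.5 192.8]
[382.6 235.9] [380.  232.8   6.5   5.2  24.3]
```

View pics/n14.png

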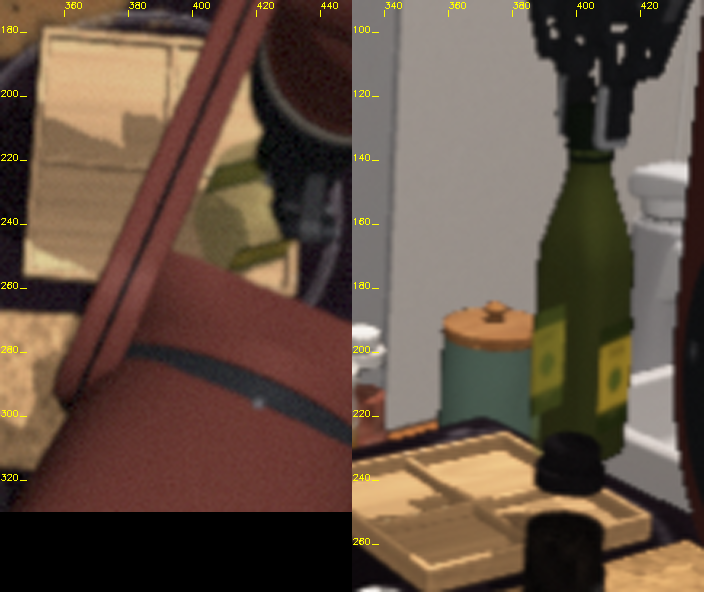

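```bash
python3 - <<'E'
from h import *
from scipy.optimize import least_squares as L
def m(q,z0):
    x,y,s,h=q;n=np.array([np.cos(s),np.sin(s)])*.029
    return np.array([[x-n[0],y-n[1],z0+h],[x+n[0],y+n[1],z0+h]])
def fit(n,SB,SA,TB,TA,z0):
    f=lambda q:np.r_[proj("scene",m(q,z0))[0]-SB,proj("scene",m(q,z0))[1]-SA,proj("top",m(q,z0))[0]-TB,proj("top",m(q,z0))[1]-TA]
    s=L(f,[.54,-.17,.3,.06]);print(n,s.x[[0,1,3]].round(4),"yaw",np.degrees(s.x[2]).round(1),s.fun.round(1))
fit("orig",[405.9,232],[385.7,224.2],[417.8,247.9],[411.,224.5],.006)
fit("now",[411.8,206.8],[391,199.7],[421.9,248.8],[412.5,225.6],.006+.2845-.2303)
E
```

```text
orig [ 0.5381 -0.1726  0.0544] yaw 9.8 [ 1.5  0.1 -0.8  0.2 -0.4  2.  -0.  -2.6]
now [ 0.5252 -0.1696  0.0595] yaw 14.1 [ 2.2 -0.1 -1.5  0.4 -0.4  2.5  0.  -3.2]
```

```bash
python3 - <<'E'
from h import *
im=cv2.GaussianBlur(cv2.imread("pics/scene0.png"),(0,0),1).astype(float).sum(2)
def edge(u0,u1,rows):
    P=[]
    for v in rows:
        d=abs(np.gradient(im[v,u0:u1]));k=d[1:-1].argmax()+1
        P.append((u0+k+.5*(d[k-1]-d[k+1])/(d[k-1]-2*d[k]+d[k+1]+1e-9),v))
    return np.array(P)
for n,(u0,u1,rows) in dict(wall=(336,356,range(10,180,10)),wall2=(425,445,range(5,130,10))).items():
    P=edge(u0,u1,rows);print(n,P[:,0].round(1).tolist())
    a=np.polyfit(P[:,1],P[:,0],1)
    v0,v1=rows[0],rows[-1];u=np.polyval(a,[v0,v1])
    # vertical line through mid ray at range 1.5
    c=viewer.get_calibration("scene");o=c["pose"][:3,3]
    X=ray("scene",(u.mean(),(v0+v1)/2),.3 if (v0+v1)/2>160 else .4)
    X=o+(X-o)/np.linalg.norm(X-o)*1.6
    q=proj("scene",[X+[0,0,.2],X-[0,0,.2]]);s=(q[1,0]-q[0,0])/(q[1,1]-q[0,1]);print("slope obs",a[0],"pred",s)
# bottle axis on scene s14
c=proj("scene",[[.5342,-.1706,.25],[.5342,-.1706,.08]]);print("pred bottle slope",(c[1,0]-c[0,0])/(c[1,1]-c[0,1]),"obs ~",(402.2-403.9)/(220-142))
E
```

```text
wall [348.4, 348.0, 347.8, 347.1, 346.9, 346.5, 346.1, 345.9, 345.2, 345.1, 344.7, 344.2, 343.9, 343.2, 343.1, 342.7, 342.2]
slope obs -0.03852566070156162 pred -0.03835113098433152
wall2 [441.2, 443.6, 442.2, 441.1, 440.1, 439.5, 438.3, 437.1, 436.4, 435.2, 434.1, 438.0, 444.9]
slope obs -0.036238662118025664 pred -0.09559867536071587
pred bottle slope -0.08115585557789372 obs ~ -0.021794871794871648
```

>>> arm_command(
  deltas=[0,-0.02,-0.05,0,0,0,-1,0,-0.02,-0.05,0.001,0,0,-1,0,-0.01,-0.05,0.001,0,0,-1,0,0,-0.05,0.001,-0.0005,0,-1,0,0,0,0,0,0,-1,0,0,0,0,0,0,-1],
)

```text
clock: 32.08
eef_pos: [0.5373, -0.1713, 0.2853]
ee_rot: [0.017, 0.809, 0.588, 0.018]
contact_force: [-0.2, 0.3, -4.0]
gripper_width: 0.0285
```

```bash
python3 - <<'E'
from h import *
jaw()
c=viewer.grab_frame("scene")[:,:,::-1];cv2.imwrite("pics/s15.png",c)
t=viewer.grab_frame("top")[:,:,::-1];cv2.imwrite("pics/t15.png",t)
A=cv2.imread("pics/s10.png").astype(int);D=abs(A-c).sum(2)
for v in range(130,236,6):print(v,"".join("#" if D[v,u]>90 else "+" if D[v,u]>45 else "." for u in range(372,432)))
s=ctrl.get_state()["eef_pos"]
print(proj("scene",[s+[0,0,-.0],s+[0,0,-.1],s+[0,0,-.224]]))
im=cv2.resize(c,None,fx=4,fy=4,interpolation=cv2.INTER_CUBIC).astype(int)
b,g,r=im[:,:,0],im[:,:,1],im[:,:,2];m=((r-b>55)&(g-b>45)&(r>80)).astype(np.uint8);m[:185*4]=0;m[222*4:]=0;m[:,:384*4]=0;m[:,425*4:]=0
k,l,st,ce=cv2.connectedComponentsWithStats(m)
for i in range(1,k):
    if st[i][4]>150:print((ce[i]/4).round(1),(st[i]/[4,4,4,4,16]).round(1))
E
```

```text
pos [ 0.5373 -0.1713  0.2853] jaw -18.000704510679608 z [ 0.05  -0.007 -0.999] F [-0.2  0.3 -4. ] 0.028512168491361733 32.0833
130 ......................+###################+.................
136 .......................###############+.....................
142 .......................###############......................
148 .....................##################.....................
154 ..................######################+...................
160 ...............###########################+.................
166 .............##############################+................
172 ............###############################+................
178 ............################################................
184 ...........###############################+................#
190 ...........################################...............##
196 ...............++++#######################+...............##
202 ..........+###+++########################+................##
208 ..........+####++############++++#######+.................##
214 .........++++++++#######################+.................##
220 ................########################..................##
226 ###############+####+.......+++#######+....................#
232 #############+++++.........................................#
[[404.42149166 120.4681914 ]
 [400.44588784 170.50727373]
 [395.78008728 228.04979952]]
[389.7 198.3] [384.  187.8  12.2  22.5 209.4]
[406.2 205.8] [399.  194.5  14.8  23.5 245.9]
```

>>> arm_command(
  deltas=[0,0,0,-0.0005,-0.0005,-0.008,-1,0,0,0,0,0,-0.012,-1,0,0,0,0,0,-0.01,-1,0,0,0,0,0,-0.006,-1,0,0,0,0,0,-0.004,-1,0,0,0,0,0,-0.003,-1,0,0,0,0,0,-0.003,-1,0,0,0,0,0,-0.003,-1,0,0,0,0,0,0,-1,0,0,0,0,0,0,-1],
)

```text
clock: 33.02
eef_pos: [0.5373, -0.1717, 0.2362]
ee_rot: [0.017, 0.809, 0.587, 0.018]
contact_force: [-0.2, 0.1, -3.1]
gripper_width: 0.0284
```

>>> arm_command(
  deltas=[0,0,0,0,0,-0.002,-1,0,0,0,0,0,-0.001,-1,0,0,0,0,0,-0.001,-1,0,0,0,0,0,0,-1,0,0,0,0,0,0,-1],
)

```text
clock: 33.43
eef_pos: [0.5372, -0.1716, 0.2321]
ee_rot: [0.017, 0.809, 0.587, 0.018]
contact_force: [0.4, 0.6, -4.0]
gripper_width: 0.0278
```

>>> arm_command(
  deltas=[0,0,0,0,0,-0.001,-1,0,0,0,0,0,-0.0005,-1,0,0,0,0,0,0,-1,0,0,0,0,0,0,-1],
)

```text
clock: 33.77
eef_pos: [0.5376, -0.1718, 0.2314]
ee_rot: [0.018, 0.809, 0.587, 0.018]
contact_force: [-0.3, 0.2, 2.0]
gripper_width: 0.0283
```

>>> arm_command(
  deltas=[0,0,0,0,0,0,-0.3,0,0,0,0,0,0,-0.15,0,0,0,0,0,0,0,0,0,0,0,0,0,0.2,0,0,0,0,0,0,0.3,0,0,0,0,0,0,0.3,0,0,0,-0.0005,0,0.01,0.3,0,0,0,-0.001,0,0.02,0.3,0,0,0,-0.001,0,0.02,0.3,0,0,0,-0.001,0,0.02,0.3,0,0,0,0,0,0.01,0.6,0,0,0,0,0,0,0.6,0,0,0,0,0,0,0.6],
)

```text
clock: 34.85
eef_pos: [0.5339, -0.1717, 0.3111]
ee_rot: [0.018, 0.809, 0.587, 0.018]
contact_force: [-0.3, 0.6, -0.1]
gripper_width: 0.0681
```

```bash
python3 - <<'E'
from h import *
jaw()
c=viewer.grab_frame("scene")[:,:,::-1];cv2.imwrite("pics/s16.png",c)
t=viewer.grab_frame("top")[:,:,::-1];cv2.imwrite("pics/t16.png",t)
A=cv2.imread("pics/s10.png").astype(int);D=abs(A-c).sum(2)
for v in range(140,262,6):print(v,"".join("#" if D[v,u]>90 else "+" if D[v,u]>45 else "." for u in range(372,432)))
print(proj("scene",[[.5373,-.172,.23],[.5373,-.172,.13],[.5373,-.172,.006]]).tolist())
# mill on mat: dark columns
g=cv2.cvtColor(c,cv2.COLOR_BGR2GRAY)
for v in range(224,292,6):print(v,"".join("#" if g[v,u]<28 else "." for u in range(376,420)))
print(proj("scene",[[.432,-.077,.129],[.432,-.077,.1],[.432,-.077,.04]]).tolist())
E
```

```text
pos [ 0.5339 -0.1717  0.3111] jaw -18.065148389815967 z [ 0.051 -0.007 -0.999] F [-0.3  0.6 -0.1] 0.06807020291577966 34.85
140 ............................................................
146 ............................................................
152 ..................################..........................
158 ..................###############+..........................
164 ..................###############+..........................
170 .................################+..........................
176 ...............####################.........................
182 .............#######################+......................#
188 ...........++#########################+....................#
194 ..........+++++...#####################+..................##
200 ..................######################..................##
206 .................######################...................##
212 ........+#++++++.+++###################...................##
218 ........+#######+##+##################+...................##
224 ....+..++######+###+#######+##########+...................##
2
[... 521 characters left out ...]
.......................................
230 ..............#################.............
236 ...........#####################............
242 .............###################...######...
248 ............................................
254 .........######################.............
260 .........#######################..........##
266 ........########################............
272 ################################............
278 .......########################.............
284 ..........###################...............
290 ............................................
[[401.122889054233, 222.6014775867447], [399.84752869849393, 237.4785341243885], [397.2780442253195, 267.20316656679415]]
```

>>> arm_command(
  deltas=[0.0007,0.005,0.02,-0.01,0.01,0,0.8,0.0007,0.005,0.02,-0.0102,0.0095,0,0.8,0.0007,0.005,0.02,-0.0102,0.0095,0,0.8,0.0007,0.005,0.02,-0.0102,0.0095,0,0.8,0.0007,0.005,0.02,-0.0102,0.0095,0,0.8,0.0007,0.005,0.02,-0.0102,0.0095,0,0.8,0.0007,0.005,0.02,-0.0102,0.0095,0,0.8,0.0007,0.005,0.02,-0.0102,0.0095,0,0.8,0.0007,0.005,0.02,-0.0102,0.0095,0,0.8,0.0007,0.005,0.02,-0.0102,0.0088,0,0.8,0,0,0,0,0,0,0.8,0,0,0,0,0,0,0.8,0,0,0,0,0,0,0.8],
)

```text
clock: 36.03
eef_pos: [0.432, -0.077, 0.3099]
ee_rot: [-0.002, 0.747, 0.665, 0.001]
contact_force: [0.4, -0.3, 0.4]
gripper_width: 0.0769
```

```bash
python3 - <<'E'
from h import *
jaw()
c=viewer.grab_frame("scene")[:,:,::-1];cv2.imwrite("pics/s17.png",c)
t=viewer.grab_frame("top")[:,:,::-1];cv2.imwrite("pics/t17.png",t)
A=cv2.imread("pics/s10.png").astype(int)
def edges(im,rows):
    D=abs(A-im.astype(int)).sum(2);o=[]
    for v in rows:
        r=D[v,378:424];k=np.nonzero(r>100)[0]
        def sub(i,j): return (100-r[i])/(r[j]-r[i]+1e-9)
        o.append((v,round(378+k[0]-1+sub(k[0]-1,k[0]),1),round(378+k[-1]+1-sub(k[-1]+1,k[-1]),1)))
    return o
for f in("scene0","s16","s17"):
    print(f,[(v,a,b,round((a+b)/2,1)) for v,a,b in edges(cv2.imread(f"pics/{f}.png"),(152,158,168,178,184,188))])
T0=cv2.imread("pics/t10.png").astype(int);D=abs(T0-t).sum(2)
for v in range(196,258,2):print(v,"".join("#" if D[v,u]>100 else "+" if D[v,u]>50 else "." for u in range(384,446)))
E
```

```text
pos [ 0.432  -0.077   0.3099] jaw -6.619015609456425 z [-0.001  0.005 -1.   ] F [ 0.4 -0.3  0.4] 0.07690182231471783 36.0333
scene0 [(152, np.float64(390.3), np.float64(406.2), np.float64(398.2)), (158, np.float64(389.4), np.float64(406.3), np.float64(397.8)), (168, np.float64(389.6), np.float64(405.3), np.float64(397.5)), (178, np.float64(386.4), np.float64(407.4), np.float64(396.9)), (184, np.float64(384.4), np.float64(409.4), np.float64(396.9)), (188, np.float64(383.8), np.float64(410.4), np.float64(397.1))]
s16 [(152, np.float64(389.6), np.float64(405.4), np.float64(397.5)), (158, np.float64(389.6), np.float64(404.9), np.float64(397.2)), (168, np.float64(389.7), np.float64(403.9), np.float64(396.8)), (178, np.float64(386.0), np.float64(406.9), np.float64(396.4)), (184, np.float64(383.7), np.float64(408.7), np.float64(396.2)), (188, np.float64(384.6), np.float64(409.9), np.float64(397.2))]
s17 [(152, np.float64(389.6), np.float64(405.4), np.float64(397.5)), (158, np.float64(389.6), np.float64(404.9), np.float64(397.2)), (168, np.float64(389.7), np.float64(403.9), np.float64(396.8)
[... 1571 characters left out ...]
##############+###.########+++
238 ##################################################.#######++++
240 ##############################################+##++#######+.+#
242 #############################################++##++#######+.##
244 ##############################################+##.########..#+
246 #################################################.#######+.+#+
248 #################################################+#######.+##.
250 #################################################+######+.+#++
252 #################################################+######.+##.#
254 #################################################.#####.+##++#
256 #################################################.####+.+#+.##
```

>>> arm_command(
  deltas=[0,0,0,0,0,-0.03,0.8,0,0,0,0,0,-0.035,0.8,0,0,0,0,0,-0.035,0.8,0,0,0,0,0,-0.035,0.8,0,0,0,0,0,-0.03,0.8,0,0,0,0,0,-0.02,0.8,0,0,0,0,0,-0.012,0.8,0,0,0,0,0,-0.008,0.6,0,0,0,0,0,0,0.4,0,0,0,0,0,0,0.3,0,0,0,0,0,0,0.25,0,0,0,0,0,0,0.25,0,0,0,0,0,0,0.25],
)

```text
clock: 37.22
eef_pos: [0.4329, -0.0772, 0.1068]
ee_rot: [-0.001, 0.747, 0.665, 0.002]
contact_force: [0.7, 0.5, -0.0]
gripper_width: 0.0533
```

>>> arm_command(
  deltas=[0,0,0,0,0,0,0.1,0,0,0,0,0,0,-0.1,0,0,0,0,0,0,-1,0,0,0,0,0,0,-1,0,0,0,0,0,0,-1],
)

```text
clock: 37.63
eef_pos: [0.4332, -0.0773, 0.107]
ee_rot: [-0.001, 0.747, 0.665, 0.002]
contact_force: [0.2, -1.0, 7.4]
gripper_width: 0.0483
```

>>> arm_command(
  deltas=[0,0,0,0,0,0.006,-1,0,0,0,0,0,0.012,-1,0,0,0,0,0,0.014,-1,0,0,0,0,0,0.012,-1,0,0,0,0,0,0.006,-1,0,0,0,0.007,0,0,-1,0,0,0,0.013,-0.001,0,-1,0,0,0,0.018,-0.001,0,-1,0,0,0,0.019,-0.001,0,-1,0,0,0,0.019,-0.001,0,-1,0,0,0,0.017,-0.001,0,-1,0,0,0,0.01,-0.001,0,-1,0,0,0,0.005,0,0,-1,0,0,0,0,0,0,-1,0,0,0,0,0,0,-1],
)

```text
clock: 38.88
eef_pos: [0.5392, -0.0825, 0.1545]
ee_rot: [-0.003, 0.747, 0.665, 0.001]
contact_force: [-0.4, 0.0, -2.8]
gripper_width: 0.0483
```

```bash
python3 - <<'E'
from h import *
jaw()
c=viewer.grab_frame("scene")[:,:,::-1];cv2.imwrite("pics/s18.png",c)
g=cv2.cvtColor(c,cv2.COLOR_BGR2GRAY);p=ctrl.get_state()["eef_pos"]
for v in range(190,250,6):print(v,"".join("#" if g[v,u]<32 else "." for u in range(340,390)))
print(proj("scene",[p,p+[0,0,-.03],p+[0,0,-.08]]).tolist())
E
```

```text
pos [ 0.5392 -0.0825  0.1545] jaw -6.583791408448107 z [-0.003  0.006 -1.   ] F [-0.4  0.  -2.8] 0.04826813439285565 38.8833
190 ..............##############.....#######..........
196 ..............##############.....######...........
202 ....................########....#######...........
208 ..................................................
214 .............######################...............
220 .............######################...............
226 ..........#########################...............
232 ............####################..................
238 ............####################..................
244 ..................................................
[[365.32144751700423, 192.3159118153589], [364.49020758974984, 206.976009696699], [363.13627589239843, 230.72143345215468]]
```

>>> arm_command(
  deltas=[0,0,0,0.001,-0.001,-0.008,-1,0,0,0,0.001,-0.001,-0.012,-1,0,0,0,0,0,-0.01,-1,0,0,0,0,0,-0.006,-1,0,0,0,0,0,-0.004,-1,0,0,0,0,0,-0.003,-1,0,0,0,0,0,-0.001,-1,0,0,0,0,0,0,-1,0,0,0,0,0,0,-1],
)

```text
clock: 39.68
eef_pos: [0.5422, -0.0849, 0.1119]
ee_rot: [-0.002, 0.747, 0.665, 0.002]
contact_force: [1.0, -0.5, -2.6]
gripper_width: 0.0483
```

>>> arm_command(
  deltas=[0,0,0,0,0,-0.001,-1,0,0,0,0,0,-0.0005,-1,0,0,0,0,0,0,-1,0,0,0,0,0,0,-1],
)

```text
clock: 40.02
eef_pos: [0.542, -0.0849, 0.1102]
ee_rot: [-0.002, 0.747, 0.665, 0.002]
contact_force: [0.0, 0.3, -1.5]
gripper_width: 0.0478
```

>>> arm_command(
  deltas=[0,0,0,0,0,-0.001,-1,0,0,0,0,0,-0.0005,-1,0,0,0,0,0,0,-1,0,0,0,0,0,0,-1],
)

```text
clock: 40.35
eef_pos: [0.5419, -0.0848, 0.1085]
ee_rot: [-0.002, 0.747, 0.665, 0.002]
contact_force: [-0.2, 0.1, -2.4]
gripper_width: 0.0477
```

>>> arm_command(
  deltas=[0,0,0,0,0,-0.0007,-1,0,0,0,0,0,0,-1,0,0,0,0,0,0,-1],
)

```text
clock: 40.6
eef_pos: [0.542, -0.0849, 0.1081]
ee_rot: [-0.002, 0.747, 0.665, 0.002]
contact_force: [-0.5, 0.3, -1.0]
gripper_width: 0.0482
```

>>> arm_command(
  deltas=[0,0,0,0,0,-0.0007,-1,0,0,0,0,0,0,-1,0,0,0,0,0,0,-1],
)

```text
clock: 40.85
eef_pos: [0.5422, -0.085, 0.108]
ee_rot: [-0.002, 0.747, 0.665, 0.002]
contact_force: [-1.4, 0.2, 5.5]
gripper_width: 0.048
```

>>> arm_command(
  deltas=[0,0,0,0,0,0,-0.2,0,0,0,0,0,0,0.2,0,0,0,0,0,0,0.4,0,0,0,0,0,0,0.5,0,0,0,0,0,0,0.5,0,0,0,0,0,0.01,0.5,0,0,0,0,0,0.02,0.5,0,0,0,0,0,0.03,0.5,0,0,0,0,0,0.035,0.5,0,0,0,0,0,0.035,0.5,0,0,0,0,0,0.035,0.5,0,0,0,0,0,0.035,0.5,0,0,0,0,0,0.02,0.5,0,0,0,0,0,0,0.5],
)

```text
clock: 42.02
eef_pos: [0.5441, -0.0855, 0.3347]
ee_rot: [0.003, 0.747, 0.665, 0.004]
contact_force: [0.1, 0.5, 1.5]
gripper_width: 0.0642
```

>>> arm_command(
  deltas=[0,0,-0.05,-0.018,-0.015,0,1,0,0,-0.07,-0.022,-0.025,0,1,0,0,-0.07,-0.022,-0.03,0,1,0,0,-0.07,-0.022,-0.03,0,1,0,0,-0.07,-0.022,-0.03,0,1,0,0,-0.07,-0.022,-0.03,0,1,0,0,-0.07,-0.022,-0.03,0,1,0,0,-0.07,-0.022,-0.03,0,1,0,0,-0.07,-0.022,-0.03,0,1,0,0,-0.07,-0.022,-0.03,0,1,0,0,-0.07,-0.02,-0.03,0,1,0,0,-0.07,-0.02,-0.03,0,1,0,0,-0.07,-0.015,-0.03,0,1,0,0,-0.07,-0.015,-0.03,0,1,0,0,-0.07,-0.01,-0.03,0,1,0,0,-0.04,-0.005,-0.02,0,1,0,0,0,0,0,0,1,0,0,0,0,0,0,1],
)

```text
clock: 43.52
eef_pos: [0.2402, -0.535, 0.3262]
ee_rot: [-0.002, 0.982, 0.191, 0.002]
contact_force: [0.5, 0.1, 0.2]
gripper_width: 0.0853
```

```bash
python3 - <<'E'
from h import *
jaw()
c=viewer.grab_frame("scene")[:,:,::-1];t=viewer.grab_frame("top")[:,:,::-1]
cv2.imwrite("pics/s20.png",c);cv2.imwrite("pics/t20.png",t)
T0=cv2.imread("pics/top0.png");S0=cv2.imread("pics/scene0.png")
def shift(a,b,x0,y0,x1,y1):
    A=cv2.cvtColor(a,cv2.COLOR_BGR2GRAY).astype(np.float32)[y0:y1,x0:x1];B=cv2.cvtColor(b,cv2.COLOR_BGR2GRAY).astype(np.float32)[y0:y1,x0:x1]
    return np.round(cv2.phaseCorrelate(A,B,cv2.createHanningWindow(A.shape[::-1],cv2.CV_32F))[0],2),round(float(abs(A-B).mean()),1)
for n,b in dict(timer=(282,274,320,310),cup3=(208,182,254,226),mill=(350,214,390,258)).items():print("top",n,shift(T0,t,*b))
for n,b in dict(timer=(316,272,360,314),mill=(345,203,382,268),bottle=(375,143,420,245)).items():print("scene",n,shift(S0,c,*b))
# flange circles
g=t[:,:,2];big=cv2.GaussianBlur(cv2.resize(g,None,fx=4,fy=4,interpolation=cv2.INTER_CUBIC),(0,0),2)
from scipy.optimize import least_squares as L
for n,(u,v) in dict(hB=(279.4,208.1),hA=(252.2,246.1),c3=(233.3,204.7)).items():
    pts=[]
    for a in np.arange(0,2*np.pi,.05):
        rr=np.arange(13,21,.1);x=u+rr*np.cos(a);y=v+rr*np.sin(a)
        I=big[((y+.5)*4-.5).round().astype(int),((x+.5)*4-.5).round().astype(int)].astype(float)
        k=np.argmax(np.diff(I));pts.append(ray("top",(x[k],y[k]),.049)[:2])
    pts=np.array(pts);s=L(lambda q:np.hypot(*(pts-q[:2]).T)-q[2],[*pts.mean(0),.038],loss="soft_l1",f_scale=.001);print(n,s.x.round(4),np.median(abs(s.fun)).round(4))
print([(q,st) for q,st in reds("top",t) if q[1]<270])
for f,im in(("top0",T0),("t20",t)):
    m=cv2.cvtColor(im,cv2.COLOR_BGR2GRAY)
    print(f)
    for v in range(198,258,4):print(v,"".join("#" if m[v,u]<60 else "+" if m[v,u]<110 else "." for u in range(346,438)))
E
```

```text
pos [ 0.2402 -0.535   0.3262] jaw -67.95835831778601 z [ 0.004  0.005 -1.   ] F [0.5 0.1 0.2] 0.08534304111325171 43.5167
top timer (array([-0.07, -0.14]), 2.5)
top cup3 (array([0.03, 0.45]), 2.2)
top mill (array([-1.3, -0.3]), 13.6)
scene timer (array([0.49, 0.5 ]), 1.2)
scene mill (array([-1.14,  0.01]), 17.5)
scene bottle (array([ 0.3 , -0.28]), 7.7)
hB [0.606  0.0997 0.0373] 0.0007
hA [0.5283 0.1559 0.0368] 0.0007
c3 [0.6167 0.1929 0.0371] 0.0005
[([215.28, 209.97], [213, 206, 6, 9, 32]), ([273.5, 222.5], [269, 220, 10, 6, 36]), ([267.49, 244.87], [266, 240, 4, 11, 39])]
top0
198 #####+...+++++#####++++++++++++++++#######+++++...++++++######+++++++++++##########++++..+##
202 #####+..++++++#####++++++++++++++++######+++++....+++++#####+++++++++++++###########+++...+#
206 #####...++++++++####+++++++++++++#######++++.....+++++++####++++++++++################+..+##
210 ####+......++++++++++##+###########++++++........+++++++++###++++++++#################+..+##
214 ####+.........+++++######++++++++++++..............+++++++++++#+##+##################+...+##
218 ####...............+++++
[... 1700 characters left out ...]
++++++++++.......+###
230 ###+....++++++#####################+......+++++++++++++++++++++++++++++++..............+####
234 ##+...+++++++######################+......+++++++++++++++++++++++++++++++++.........+..+####
238 ##+.....+++++#####################+........++++++++++++++++++++++++++++++++++......++...####
242 ##+......+++++###################+.........+++++++++++++++++++++++++++++++++++++...++..+####
246 #+.............+###############+.................++++++++++++#++++++#+++++++++.........+####
250 #+...................................................+++++######+++#+++++++............+####
254 #+.....................................................................................+####
```

```bash
python3 -c "
from station import ctrl
print(ctrl.sign_off())"
```

```text
the job is handed in; nothing more can be done
None
```

The job is done and handed in at about 43.5 s of the 138 s allowed. I stood the bottle and the mill on the cork mat and seated both loose cups in the plate's empty holes. I then stood the bottle and the mill back in their own compartments and moved the arm away.

I had used all 16 picture views before the last placements, so the final checks below are measurements on the images, not views.

- **Cups:** fitted flange centres lie about 1 mm (hole B) and 2 mm (hole A) from the hole centres, within the 3 mm play. Both were released at the height expected for a flange flat on the plate.
- **Bottle and mill:** the bottle's outline is within about 1 px of its first picture, and the mill is shifted by about 1.3 px inside its compartment. The bottle stood still after release.
- **Timer and seated cup:** their shifts are at most about 0.5 px, which I take as noise.

**Disagreement:** the bottle's outline was off true vertical by about 3° in the pictures, in the tray before I touched it and in the gripper. I tilted the tool to correct for this while putting it back. On release it returned to its original outline, and I did not find the cause.

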